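Change over the soap bottles in the washroom caddy

TASK

Change over the soap bottles beside the basin: first draw the caddy by its handle post fully out towards you; then put every empty bottle (plain neck, no pump) from its rings into the slatted crate and stand every full pump dispenser upright in a ring of its own, with the nozzle pointing straight out along the black line in front of that ring. Only when all of that is done, slide the loaded caddy fully home again, the bottles ending upright with the nozzles still over their lines; leave the succulent, the candle and the soap dish where they are.

Things in the scene. Friction and masses are not known exactly. Their poses are not given: they have to be found in the camera images.
- full1: Full pump dispenser (2 or 3 of the three present), 116 mm tall, 0.24-0.38 kg: white 68 mm ball (centre 34.5 mm up) on a 20 mm flat foot, dark pump head on top: flat-sided block 30 mm (own x) by 24 mm (own y), 80 to 116 mm up; grip across the 24 mm. Nozzle (10 mm wide) leaves the head along own -x. Origin: under the foot, z up the bottle. Seated in a ring the foot is 10 mm below the rim.
- full2: A full pump dispenser, the same as full1. All bottles, full or empty, are weighted low inside: on the counter they stand on the foot and right themselves if tipped; seated in a ring they stay at whatever tilt and heading they are left.
- full3: A full pump dispenser, the same as full1.
- nozzle1 (a point): Tip of the nozzle of full1: 44 mm along the bottle's own -x and 110 mm above its foot; the nozzle is 9 mm tall.
- nozzle2 (a point): Tip of the nozzle of full2: 44 mm along the bottle's own -x and 110 mm above its foot; the nozzle is 9 mm tall.
- nozzle3 (a point): Tip of the nozzle of full3: 44 mm along the bottle's own -x and 110 mm above its foot; the nozzle is 9 mm tall.
- empty1: Empty bottle (2 or 3 of the three present), 98 mm tall, 0.2 kg, at first seated in a ring of the caddy: the same white 68 mm ball with foot (centre 34.5 mm up), but no pump or nozzle: a plain round neck 24 mm in diameter, 68 to 98 mm above the foot, to grip. Origin: under the foot, z up the bottle.
- empty2: An empty bottle, the same as empty1.
- empty3: An empty bottle, the same as empty1.
- caddy (a joint): How far the caddy has slid (m): 0 fully home, as found; 0.07 fully out. The caddy: wooden board 110 x 235 mm on an aluminium rail, top 16 mm above the counter, three steel rings in a row, handle post in front. It draws out level along its own -x (roughly towards the robot) against about 2.5 N of friction and stays where left.
- ring1 (a point): Centre of a ring's mouth, at its rim, 30 mm above the counter; ring 48 mm inside, 58 mm outside, 14 mm tall. Axes are the caddy's: z up, +x the way it slides home. ring1, ring2, ring3 lie at caddy y = -80, 0, +80 mm. A seated bottle touches only the ring.
- ring2 (a point): The same for ring 2.
- ring3 (a point): The same for ring 3.
- mark1 (a point): Point on the black line (30 x 4 mm, on the board, pointing out from the ring) in front of ring1, 44 mm from the ring's axis along the caddy's -x: the nozzle tip belongs straight above it.
- mark2 (a point): Point on the black line (30 x 4 mm, on the board, pointing out from the ring) in front of ring2, 44 mm from the ring's axis along the caddy's -x: the nozzle tip belongs straight above it.
- mark3 (a point): Point on the black line (30 x 4 mm, on the board, pointing out from the ring) in front of ring3, 44 mm from the ring's axis along the caddy's -x: the nozzle tip belongs straight above it.
- handle (a point): Grip point of the caddy's handle: on the axis of an upright steel post 20 mm in diameter, 105 mm from the middle ring's axis along the caddy's -x. The post's top is 86 mm above the counter, this point 70 mm. Axes are the caddy's.
- crate_in (a point): Centre of the inner floor of the fixed slatted crate, 8 mm above the counter; inside 254 mm (own x) by 154 mm (own y), small posts in the corners; walls 8 mm thick, rim 55 mm above the counter. Room for three bottles in a row along own x, 77 mm apart.
- succulent: A bystander: succulent in a white pot 60 mm wide, 95 mm tall; origin at its underside.
- candle: A bystander: pillar candle 60 mm wide, 90 mm tall; origin at its underside.
- soapdish: A bystander: dish 80 x 120 mm with a bar of soap, 34 mm tall; origin at its underside.
Mind the look-alikes: they are no part of the job. What is shaped like the full3 but orange or red is not meant.

How it is judged (in metres and radians):
On the way, in this order (a step that is already met when the one before it is completed fails the run):
1. the caddy is drawn fully out (value of joint caddy above 0.065 m), for 0.2 s.
2. every empty bottle is in the crate and every full dispenser is seated upright in a ring with its nozzle over that ring's line (((horizontal distance between full1 and ring1 below 0.01 m and z of full1 in the frame of ring1 below -0.005 m and horizontal distance between nozzle1 and mark1 below 0.011 m) or (horizontal distance between full1 and ring2 below 0.01 m and z of full1 in the frame of ring2 below -0.005 m and horizontal distance between nozzle1 and mark2 below 0.011 m) or (horizontal distance between full1 and ring3 below 0.01 m and z of full1 in the frame of ring3 below -0.005 m and horizontal distance between nozzle1 and mark3 below 0.011 m)) and angle between each of full1, full2, full3's own z axis and vertical below 0.14 rad and ((horizontal distance between full2 and ring1 below 0.01 m and z of full2 in the frame of ring1 below -0.005 m and horizontal distance between nozzle2 and mark1 below 0.011 m) or (horizontal distance between full2 and ring2 below 0.01 m and z of full2 in the frame of ring2 below -0.005 m and horizontal distance between nozzle2 and mark2 below 0.011 m) or (horizontal distance between full2 and ring3 below 0.01 m and z of full2 in the frame of ring3 below -0.005 m and horizontal distance between nozzle2 and mark3 below 0.011 m)) and ((horizontal distance between full3 and ring1 below 0.01 m and z of full3 in the frame of ring1 below -0.005 m and horizontal distance between nozzle3 and mark1 below 0.011 m) or (horizontal distance between full3 and ring2 below 0.01 m and z of full3 in the frame of ring2 below -0.005 m and horizontal distance between nozzle3 and mark2 below 0.011 m) or (horizontal distance between full3 and ring3 below 0.01 m and z of full3 in the frame of ring3 below -0.005 m and horizontal distance between nozzle3 and mark3 below 0.011 m)) and x of empty1 in the frame of crate_in between -0.125 and 0.125 m and y of empty1 in the frame of crate_in between -0.075 and 0.075 m and z of each of empty1, empty2, empty3 in the frame of crate_in below 0.04 m and x of empty2 in the frame of crate_in between -0.125 and 0.125 m and y of empty2 in the frame of crate_in between -0.075 and 0.075 m and x of empty3 in the frame of crate_in between -0.125 and 0.125 m and y of empty3 in the frame of crate_in between -0.075 and 0.075 m), for 0.2 s.
3. then the caddy is slid fully home (value of joint caddy below 0.005 m), for 0.2 s.
At the end, for the whole second after the job is handed in: Caddy within 5 mm of home (joint 0). Each full dispenser present: foot within 10 mm of a ring's axis and 5 mm or more below its rim, tilt under 8 degrees, nozzle tip within 11 mm (from above) of that ring's mark. Each empty present is inside the crate. All at rest (all of step 2 and value of joint caddy below 0.005 m and linear speed of each of full1, full2, full3, empty1, empty2, empty3 below 0.02 m/s); the robot touches nothing.
It fails at once if the succulent is pushed more than 40 mm from its place (distance of succulent from where it was at the start of the episode above 0.04 m).
It fails at once if the candle is pushed more than 40 mm from its place (distance of candle from where it was at the start of the episode above 0.04 m).
It fails at once if the soapdish is pushed more than 40 mm from its place (distance of soapdish from where it was at the start of the episode above 0.04 m).
Of full1, full2, full3 only 2 to 3 are there at a start; the rules pass over those that are not, and their reading is None.
Of empty1, empty2, empty3 only 2 to 3 are there at a start; the rules pass over those that are not, and their reading is None.
At some moment in a run one of full1, full2, full3, empty1, empty2, empty3 may be knocked a few centimetres aside while the robot is not near it.
Once in a run the grip may slacken for a moment while it holds something.
It also fails if it takes over 210 s, if anything falls off the work surface, if the arm or the gripper's body presses on something with over 40 N, if the wrist force passes 120 N, or if a joint passes its speed limit or range.

ROBOT

A 6-joint arm with a two-finger parallel gripper is mounted at the origin on the work surface. World frame = base frame: x ahead of the robot, y to its left, z up, the work surface at z = 0. Lengths are in mm, angles in rad, forces in N, time in s.
With the tool pointing down it reaches from about 350 to 875 mm from the base axis. Payload 4.2 kg.
Tool frame: the origin (TCP) lies at the very end of the fingers, on their centre line; the grasp point (between the pads) lies 19 mm behind it; z points along the fingers, y is the line along which they close (so a half turn about z gives the same grasp; the last joint's range is limited). The gripper opens to 87 mm and grips with 3 to 60 N. Pads are 19 mm wide; open, the fingers measure 117 mm over their backs; the gripper's body (75 mm by 190 mm) begins 51 mm behind the grasp point.
Start: joints at [1.563, 0.385, 0.008, 0, -1.194, -0.259], TCP at [164.747, 602.874, 222.55] pointing down, gripper open.
Joint ranges: [-3.14, 3.14], [-1.21, 2.06], [-1.07, 1.41], [-3.16, 2.05], [-2.99, -0.16], [-3.1, 3.1]. Speed limits (rad/s): [2.79, 2.79, 3.14, 3.14, 3.14, 3.14].

INTERFACE

Orientations are given as a unit quaternion [w, x, y, z].
In Python, from bench import * gives the robot as it stands.
- The arm moves only by the shell command python3 -m handwheel 'ROWS' [FORCE]. ROWS is JSON, a list of rows, each an object of numbers: "gripper": the closure, from 0 (fully open) to 1 (shut); "tx", "ty", "tz": the shift along the tool's x, y, z in m; "roll": the turn about the tool's z in units of 6 degrees (1.0 is 6 degrees). In form: [{"gripper": .., "tx": .., "ty": .., "tz": .., "roll": ..}, ...]. A call has 1 to 12 rows; each row shifts and turns the commanded pose from where the row before left it, along the tool's axes as they then stand; what a row does not reach is not made up. A row lasts 1/8 s, in which the tool goes at most 62.5 mm and 10.7 degrees, less where a joint would pass 70% of its speed; a pose out of reach is approached as far as the arm can. A call is refused whole if a number of a shift passes 0.0625 or a number of a turn 1, either way. A call with a gripper value outside its range is refused whole. The fingers move at their own pace and stop on an object; FORCE is the grip in N (left out, the last holds). Time passes only in rows, so rows that do not move let the fingers close. It gives the time, the measured TCP pose, the force, the opening and the grip force at its end, in the units of the state.
- get_obs(): the state, without advancing time (a new reading comes with each control period).
- camera(name): name is "side" or "top"; returns a dict with "img" (400x640x3 uint8, red, green, blue), "intrinsics" (3x3 intrinsics, pixels), "k1" (the pictures are not rectified: a ray, as slopes to the right and down, at radius r is drawn at 1 + k1 r^2 times it, then the intrinsics apply), "rvec" (rotation vector, rad) and "tvec" (3), from world to camera coordinates, as OpenCV has them. Camera axes: x right, y down, z forward; pixel columns grow to the right and rows downward; lengths in mm; the calibration is good to about 2 mm. A picture is of the moment at which its call begins. There is no depth.
- job_done(): hands the job in; it is judged then, once.
The state is a dict: "time": time; "q": joint angles; "qvel": joint speeds; "tau": joint torques, N m; "eef_pos": TCP position; "eef_rot": TCP orientation; "contact_force": force on the tool from outside, world axes, zero at the start; "wrist_torque": the same for the moment, N m; "grip_width": finger opening in mm; "gripper_force": force on a finger pad.
Only numpy, scipy, OpenCV 4.12 (cv2) and the standard library are available. Lean on these libraries where they do the work, as an engineer would, in place of code of your own. Each camera call takes 0.05 s, during which the arm holds its last target. There are 200 camera calls.

## Working session

There is one attempt and no reset: what is moved stays moved. The work goes in short steps, Python scripts to look and compute and a shell command to move; the robot and the scene stay as the last step left them, time stands still between calls to the robot, and variables do not carry over. Pictures are saved under pics/ and viewed, at most 14 in all, crops included, and the job is handed in when it is done.

```bash
ls; mkdir -p pics; cat > h.py <<'E'
from bench import *
import numpy as np, cv2
from scipy.spatial.transform import Rotation as R
def snap(n,f=None):
    c=camera(n)
    if f: cv2.imwrite('pics/'+f,c['img'][:,:,::-1])
    return c
def ray(c,u,v):
    K=np.array(c['intrinsics']);d=np.array([(u-K[0,2])/K[0,0],(v-K[1,2])/K[1,1]])
    s=d.copy()
    for _ in range(30): s=d/(1+c['k1']*(s@s))
    Rm=cv2.Rodrigues(np.array(c['rvec'],float))[0];t=np.array(c['tvec'],float).ravel()
    return -Rm.T@t, Rm.T@np.array([s[0],s[1],1])
def onz(c,u,v,z):
    o,d=ray(c,u,v);return o+d*(z-o[2])/d[2]
def proj(c,P):
    Rm=cv2.Rodrigues(np.array(c['rvec'],float))[0];p=Rm@np.array(P,float)+np.array(c['tvec'],float).ravel()
    s=p[:2]/p[2];s=s*(1+c['k1']*(s@s));K=np.array(c['intrinsics']);return K[:2,:2].diagonal()*s+K[:2,2]
def tool():
    o=get_obs();return np.array(o['eef_pos']),R.from_quat(np.roll(o['eef_rot'],-1)).as_matrix(),o
def delta(P):
    "shift in tool axes (m) from TCP to world P (mm)"
    p,M,o=tool();return (M.T@(np.array(P)-p)/1000).round(4)
def yaw():
    "world heading (deg) of tool y"
    M=tool()[1];return np.degrees(np.arctan2(M[1,1],M[0,1]))
E
python3 - <<'E'
from h import *
for n in('top','side'):
    c=snap(n,n+'0.png');o,d=ray(c,320,200);print(n,o.round(),d.round(2),c['k1'],c['intrinsics'])
p,M,o=tool();print(p,M.round(3),o['grip_width'],o['time'])
E
```

```text
pics
top [ 423.   31. 1197.] [ 0.11  0.01 -0.99] -0.006138169346991857 [[364.00981196   0.         324.46608369]
 [  0.         364.00981196 195.01102599]
 [  0.           0.           1.        ]]
side [ 280. -989.  987.] [ 0.18  0.75 -0.63] -0.01906384095193175 [[504.80978124   0.         325.4678072 ]
 [  0.         504.80978124 205.08700197]
 [  0.           0.           1.        ]]
[164.65640458 602.3635664  221.54597298] [[ 0.965 -0.264 -0.   ]
 [-0.264 -0.965 -0.002]
 [ 0.     0.002 -1.   ]] 87.15310304406587 0.1
```

View pics/top0.png

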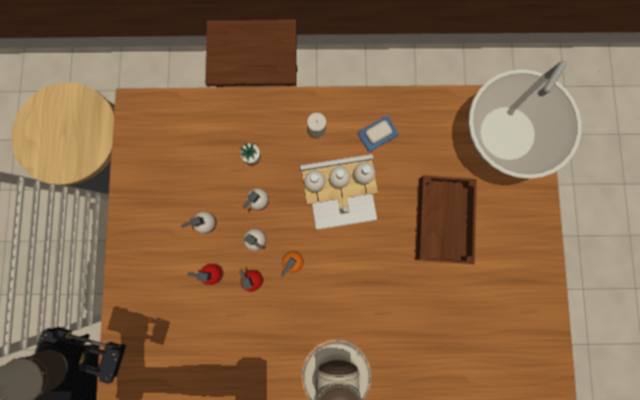

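View pics/side0.png

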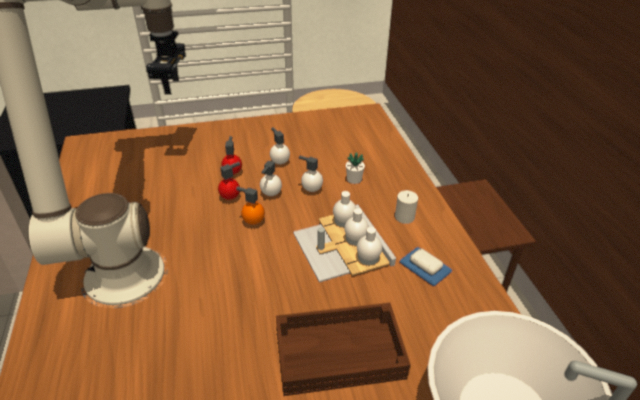

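Top view: white pump bottles sit at (257,199), (204,223) and (255,240). The red ones at (210,274) and (251,281) and the orange one at (293,262) are look-alikes, so I'll leave them. Three empties are in the rings at (314,181), (340,177) and (364,173). The handle is at about (344,208) and the crate at (447,220). The side view agrees. Next I'll measure these and confirm with an enlarged crop.

```bash
cat > m.py <<'E'
from h import *
import sys
c=snap('top');im=c['img'];cv2.imwrite('pics/%s.png'%sys.argv[1],cv2.resize(im[140:300,180:390],None,fx=3.8,fy=3.7,interpolation=cv2.INTER_CUBIC)[:,:,::-1])
hsv=cv2.cvtColor(im,cv2.COLOR_RGB2HSV)
def blobs(c,m,lo,hi,z,nm):
    n,l,s,ce=cv2.connectedComponentsWithStats(m.astype(np.uint8))
    for i in range(1,n):
        if lo<s[i,4]<hi:
            p=onz(c,*ce[i],z)
            if 250<p[0]<900 : print(nm,ce[i].round(1),s[i].tolist(),p.round(1))
w=(hsv[:,:,1]<60)&(hsv[:,:,2]>120);blobs(c,w,60,3000,34.5,'white')
d=(hsv[:,:,2]<110)&(hsv[:,:,1]<110);blobs(c,d,25,300,105,'dark')
b=(hsv[:,:,0]>10)&(hsv[:,:,0]<22)&(hsv[:,:,2]>170);blobs(c,b,60,3000,16,'board')
cr=(hsv[:,:,2]<95)&(hsv[:,:,1]>110);blobs(c,cr,600,6000,55,'crate')
E
python3 m.py crop1
```

```text
white [316.3 122. ] [308, 113, 18, 18, 262] [807.2  55.3  34.5]
white [378.9 131. ] [366, 120, 27, 23, 388] [ 774.7 -150.4   34.5]
white [252.3 155.7] [241, 145, 19, 18, 130] [695.4 264.6  34.5]
white [335.9 161.9] [300, 154, 73, 16, 370] [672.4  -7.8  34.5]
white [364.2 172.5] [354, 163, 21, 20, 313] [636.6 -98.9  34.5]
white [339.3 176.6] [330, 167, 20, 20, 311] [623.8 -18.   34.5]
white [314.3 180.5] [305, 171, 20, 20, 317] [611.9  62.7  34.5]
white [259.7 199.3] [251, 189, 17, 20, 205] [552.1 238.5  34.5]
white [344.2 211.5] [312, 194, 65, 35, 1518] [510.6 -32.2  34.5]
white [205.3 222.3] [195, 212, 19, 20, 236] [479.7 411.3  34.5]
white [257.4 236. ] [245, 230, 20, 15, 154] [435.  244.4  34.5]
dark [542.   91.8] [538, 87, 10, 9, 53] [ 876. -655.  105.]
dark [316.  132.9] [308, 128, 17, 10, 82] [748.9  55.  105. ]
dark [364.3 141.8] [358, 130, 19, 22, 44] [719.6 -93.7 105. ]
dark [387.9 140.3] [378, 135, 20, 12, 27] [ 723.6 -166.2  105. ]
dark [247.4 150.8] [240, 143, 15, 16, 101] [694.5 265.8 105. ]
dark [  8.7 177.9] [0, 173, 19, 11, 153] [616.6 994.4 105. ]
dark [ 29.  181.9] 
[... 1965 characters left out ...]
board [572.7 265.3] [564, 238, 17, 50, 472] [ 332.9 -762.8   16. ]
board [637.2 255. ] [634, 238, 6, 30, 101] [ 363.2 -974.4   16. ]
board [ 22.5 257.3] [19, 243, 8, 34, 173] [ 373.1 1003.3   16. ]
board [ 39.  249.3] [37, 243, 5, 14, 64] [398.3 952.   16. ]
board [ 77.1 266. ] [75, 242, 6, 47, 118] [344.5 824.4  16. ]
board [ 51.5 266.9] [50, 255, 4, 26, 69] [342.  906.8  16. ]
board [294.3 261.1] [284, 254, 17, 17, 100] [354.5 128.7  16. ]
board [ 64.1 281.3] [62, 268, 5, 25, 72] [296.7 862.8  16. ]
board [ 36.3 283.9] [34, 277, 6, 15, 70] [289.1 951.5  16. ]
crate [476.8 158.5] [453, 126, 71, 59, 1295] [ 675.4 -458.5   55. ]
crate [455.9 220.4] [425, 177, 50, 86, 2422] [ 478. -381.   55.]
```

View pics/crop1.png

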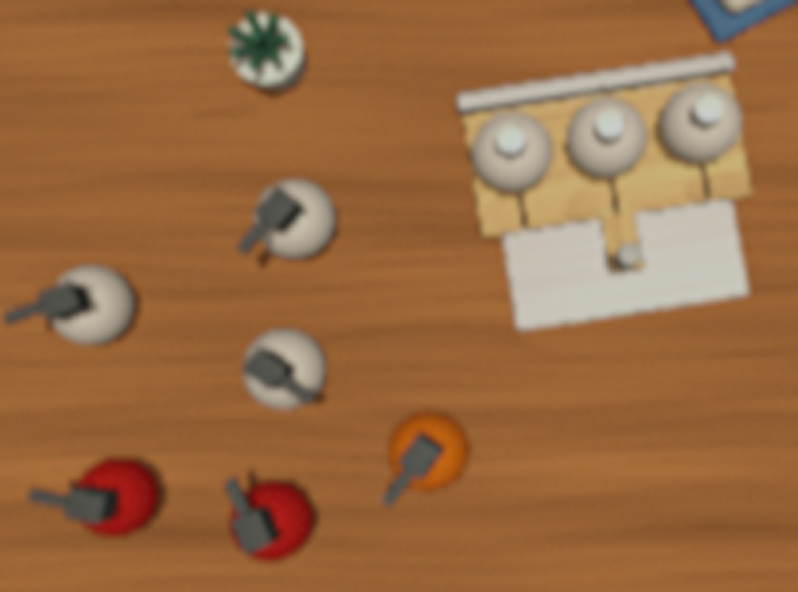

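The crop confirms that the three white pump bottles are the ones meant, with heads at crop (281,210), (68,300) and (270,369). The red and orange ones are look-alikes. Next I'll work out the geometry at the correct heights: seated ball centres at 54.5 mm, handle top at 86 mm, crate rim at 55 mm.

```bash
cat > goto.py <<'E'
import sys
from h import *
x,y,z=map(float,sys.argv[1:4]);p,M,o=tool();r=0
if len(sys.argv)>4:
    e=((float(sys.argv[4])-yaw()+90)%180)-90      # half-turn symmetric
    if len(sys.argv)>5: e=(float(sys.argv[4])-yaw()+180)%360-180
    r=-e/6; M=M@R.from_rotvec([0,0,np.radians(-e)]).as_matrix()
d=M.T@(np.array([x,y,z])-p)/1000
print('roll units %.2f, then shift %s m (rows>=%.1f)'%(r,d.round(4),np.linalg.norm(d)/.0625),'yaw %.1f q'%yaw(),np.round(o['q'],2),'w %.1f t %.1f pos'%(o['grip_width'],o['time']),p.round(1))
E
python3 - <<'E'
from h import *
c=snap('top');s=snap('side')
cp=lambda u,v:(180+u/3.8,140+v/3.7)
P=[onz(c,*q,54.5)[:2] for q in((364.2,172.5),(339.3,176.6),(314.3,180.5))];print('rings',np.round(P,1))
print('necks',[onz(c,*cp(*q),118).round(1)[:2] for q in((709,110),(609,125),(511,140))])
v=P[2]-P[0];a=np.degrees(np.arctan2(v[1],v[0]))-90;x=np.array([np.cos(np.radians(a)),np.sin(np.radians(a))]);print('caddy yaw',a,np.linalg.norm(v)/2,'handle pred',np.mean(P,0)-105*x,'seen',onz(c,*cp(628,255),86))
for n,h,t in(('A',(281,210),(246,247)),('B',(68,300),(10,318)),('C',(270,369),(318,397))):
    H=onz(c,*cp(*h),116);T=onz(c,*cp(*t),114);e=T-H;print(n,H.round(1),'nozzle dir %.1f len %.1f'%(np.degrees(np.arctan2(e[1],e[0])),np.linalg.norm(e[:2])))
# crate rim corners from contour of dark mask
hsv=cv2.cvtColor(c['img'],cv2.COLOR_RGB2HSV);m=((hsv[:,:,2]<115)&(hsv[:,:,1]>90)).astype(np.uint8);m[:,:405]=0;m[:,490:]=0;m[:165]=0;m[280:]=0
m=cv2.morphologyEx(m,cv2.MORPH_OPEN,np.ones((3,3)))
k=max(cv2.findContours(m,0,1)[0],key=cv2.contourArea);b=cv2.boxPoints(cv2.minAreaRect(cv2.convexHull(k)))
Q=np.array([onz(c,*q,55) for q in b]);print('crate',b.round(1).tolist(),Q.round(1).tolist(),Q.mean(0),[np.linalg.norm(Q[i]-Q[i-1]) for i in range(4)])
E
python3 goto.py 520 -34 222 98.7
```

```text
rings [[632.9 -96.8]
 [620.4 -17.3]
 [608.5  62.3]]
necks [array([629.7, -97. ]), array([618. , -17.6]), array([606.3,  60. ])]
caddy yaw 8.722870343995737 80.48000145690393 handle pred [516.84498158 -33.19887751] seen [514.56607675 -32.84514506  86.        ]
A [550.9 241.4 116. ] nozzle dir 137.1 len 40.4
B [479.7 406.8 116. ] nozzle dir 107.0 len 47.7
C [423.4 248.1 116. ] nozzle dir -121.1 len 43.4
crate [[413.5, 260.3999938964844], [417.5, 175.1999969482422], [477.6000061035156, 178.0], [473.70001220703125, 263.20001220703125]] [[355.5, -243.4, 55.0], [622.7, -266.2, 55.0], [612.1, -457.3, 55.0], [345.2, -429.3, 55.0]] [ 483.8643336  -349.06756592   55.        ] [np.float64(186.12000247918732), np.float64(268.21647270344243), np.float64(191.41511404451546), np.float64(268.3496196390317)]
roll units -4.00, then shift [2.549e-01 6.830e-01 6.000e-04] m (rows>=11.7) yaw -105.3 q [ 1.56  0.39  0.01 -0.   -1.19 -0.26] w 87.0 t 0.2 pos [164.7 602.6 222. ]
```

```bash
python3 -m handwheel '[{"gripper":0,"roll":-1},{"gripper":0,"roll":-1},{"gripper":0,"roll":-1},{"gripper":0,"roll":-1}]' 25 && python3 -m handwheel '[{"gripper":0,"tx":0.021,"ty":0.057},{"gripper":0,"tx":0.021,"ty":0.057},{"gripper":0,"tx":0.021,"ty":0.057},{"gripper":0,"tx":0.021,"ty":0.057},{"gripper":0,"tx":0.021,"ty":0.057},{"gripper":0,"tx":0.021,"ty":0.057},{"gripper":0,"tx":0.021,"ty":0.057},{"gripper":0,"tx":0.021,"ty":0.057},{"gripper":0,"tx":0.021,"ty":0.057},{"gripper":0,"tx":0.021,"ty":0.057},{"gripper":0,"tx":0.021,"ty":0.057},{"gripper":0,"tx":0.021,"ty":0.057}]'; python3 goto.py 516 -33 54 98.7
```

```text
roll units -4.00, then shift [0.2512 0.6813 0.1686] m (rows>=11.9) yaw -105.3 q [ 1.56  0.39  0.01 -0.   -1.19 -0.26] w 87.0 t 0.2 pos [164.7 602.6 222. ]invalid input at $[0]: expected keys gripper, tx, ty, tz, roll
```

```bash
python3 -m handwheel '[{"gripper":0,"tx":0,"ty":0,"tz":0,"roll":-1},{"gripper":0,"tx":0,"ty":0,"tz":0,"roll":-1},{"gripper":0,"tx":0,"ty":0,"tz":0,"roll":-1},{"gripper":0,"tx":0,"ty":0,"tz":0,"roll":-1}]' 25 && python3 -m handwheel '[{"gripper":0,"tx":0.021,"ty":0.057,"tz":0,"roll":0},{"gripper":0,"tx":0.021,"ty":0.057,"tz":0,"roll":0},{"gripper":0,"tx":0.021,"ty":0.057,"tz":0,"roll":0},{"gripper":0,"tx":0.021,"ty":0.057,"tz":0,"roll":0},{"gripper":0,"tx":0.021,"ty":0.057,"tz":0,"roll":0},{"gripper":0,"tx":0.021,"ty":0.057,"tz":0,"roll":0},{"gripper":0,"tx":0.021,"ty":0.057,"tz":0,"roll":0},{"gripper":0,"tx":0.021,"ty":0.057,"tz":0,"roll":0},{"gripper":0,"tx":0.021,"ty":0.057,"tz":0,"roll":0},{"gripper":0,"tx":0.021,"ty":0.057,"tz":0,"roll":0},{"gripper":0,"tx":0.021,"ty":0.057,"tz":0,"roll":0},{"gripper":0,"tx":0.021,"ty":0.057,"tz":0,"roll":0}]'; python3 goto.py 516 -33 54 98.7
```

```text
time: 0.75
eef_pos: [164.7, 602.8, 222.3]
eef_rot: [0.0, 0.997, 0.078, -0.0]
contact_force: [-0.5, 0.0, -0.8]
grip_width: 87.4
gripper_force: 0.0
time: 2.25
eef_pos: [518.2, -37.0, 222.8]
eef_rot: [-0.0, 0.997, 0.076, 0.0]
contact_force: [-0.1, 1.0, 0.5]
grip_width: 87.0
gripper_force: 0.0
roll units 0.00, then shift [-0.0017 -0.0043  0.1688] m (rows>=2.7) yaw -81.3 q [ 0.24  0.2  -0.25 -0.   -1.12  1.48] w 87.0 t 2.2 pos [518.2 -37.  222.8]
```

```bash
python3 -m handwheel '[{"gripper":0,"tx":-0.0017,"ty":-0.0043,"tz":0.05,"roll":0},{"gripper":0,"tx":0,"ty":0,"tz":0.05,"roll":0},{"gripper":0,"tx":0,"ty":0,"tz":0.04,"roll":0},{"gripper":0,"tx":0,"ty":0,"tz":0.029,"roll":0},{"gripper":1,"tx":0,"ty":0,"tz":0,"roll":0},{"gripper":1,"tx":0,"ty":0,"tz":0,"roll":0},{"gripper":1,"tx":0,"ty":0,"tz":0,"roll":0},{"gripper":1,"tx":0,"ty":0,"tz":0,"roll":0},{"gripper":1,"tx":0,"ty":0,"tz":0,"roll":0},{"gripper":1,"tx":0,"ty":0,"tz":0,"roll":0}]' 25; python3 -m handwheel '[{"gripper":1,"tx":-0.008,"ty":0,"tz":0,"roll":0},{"gripper":1,"tx":-0.008,"ty":0,"tz":0,"roll":0},{"gripper":1,"tx":-0.008,"ty":0,"tz":0,"roll":0},{"gripper":1,"tx":-0.008,"ty":0,"tz":0,"roll":0},{"gripper":1,"tx":-0.008,"ty":0,"tz":0,"roll":0},{"gripper":1,"tx":-0.008,"ty":0,"tz":0,"roll":0},{"gripper":1,"tx":-0.008,"ty":0,"tz":0,"roll":0},{"gripper":1,"tx":-0.008,"ty":0,"tz":0,"roll":0},{"gripper":1,"tx":-0.006,"ty":0,"tz":0,"roll":0},{"gripper":1,"tx":0,"ty":0,"tz":0,"roll":0},{"gripper":1,"tx":0,"ty":0,"tz":0,"roll":0}]'
```

```text
time: 3.5
eef_pos: [515.2, -31.0, 53.8]
eef_rot: [-0.0, 0.997, 0.076, 0.0]
contact_force: [0.8, -0.0, -0.9]
grip_width: 35.2
gripper_force: 0.0
time: 4.88
eef_pos: [446.3, -41.6, 53.7]
eef_rot: [0.0, 0.997, 0.076, 0.0]
contact_force: [1.1, -0.7, 0.3]
grip_width: 0.6
gripper_force: 0.0
```

The fingers take about 1.2 s to close, so I pulled before they had gripped the post. I'll reopen, go back and wait for the grip this time.

```bash
python3 -m handwheel '[{"gripper":0,"tx":0,"ty":0,"tz":-0.06,"roll":0},{"gripper":0,"tx":0,"ty":0,"tz":0,"roll":0},{"gripper":0,"tx":0,"ty":0,"tz":0,"roll":0},{"gripper":0,"tx":0,"ty":0,"tz":0,"roll":0},{"gripper":0,"tx":0,"ty":0,"tz":0,"roll":0},{"gripper":0,"tx":0,"ty":0,"tz":0,"roll":0},{"gripper":0,"tx":0,"ty":0,"tz":0,"roll":0},{"gripper":0,"tx":0,"ty":0,"tz":0,"roll":0},{"gripper":0,"tx":0,"ty":0,"tz":0,"roll":0},{"gripper":0,"tx":0,"ty":0,"tz":0,"roll":0}]'
python3 - <<'E'
from h import *
c=snap('top');cv2.imwrite('pics/c2.png',cv2.resize(c['img'][140:300,280:400],None,fx=4,fy=3.7)[:,:,::-1])
E
```

```text
time: 6.12
eef_pos: [446.0, -41.7, 113.6]
eef_rot: [-0.0, 0.997, 0.076, 0.0]
contact_force: [0.2, 0.7, -0.4]
grip_width: 85.1
gripper_force: 0.0
```

View pics/c2.png

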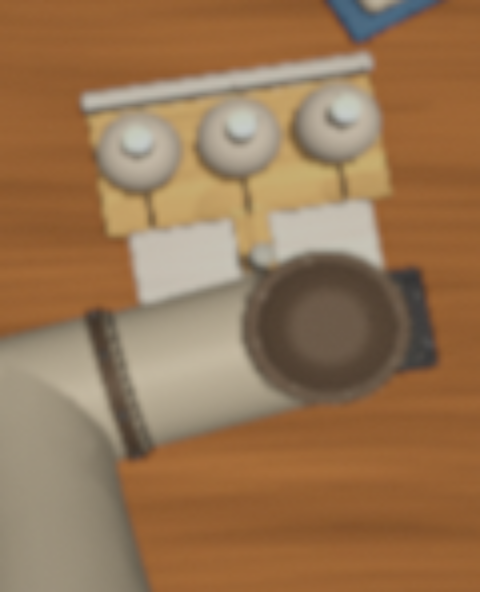

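The caddy hasn't moved: the post is still at crop (262,256) and the rings are as before. I'll retry the handle.

```bash
python3 -m handwheel '[{"gripper":0,"tx":0.035,"ty":0,"tz":0,"roll":0},{"gripper":0,"tx":0.035,"ty":0,"tz":0,"roll":0},{"gripper":0,"tx":0,"ty":0.002,"tz":0.03,"roll":0},{"gripper":0,"tx":0,"ty":0,"tz":0.03,"roll":0}]' 25; python3 -m handwheel '[{"gripper":1,"tx":0,"ty":0,"tz":0,"roll":0},{"gripper":1,"tx":0,"ty":0,"tz":0,"roll":0},{"gripper":1,"tx":0,"ty":0,"tz":0,"roll":0},{"gripper":1,"tx":0,"ty":0,"tz":0,"roll":0},{"gripper":1,"tx":0,"ty":0,"tz":0,"roll":0},{"gripper":1,"tx":0,"ty":0,"tz":0,"roll":0},{"gripper":1,"tx":0,"ty":0,"tz":0,"roll":0},{"gripper":1,"tx":0,"ty":0,"tz":0,"roll":0},{"gripper":1,"tx":0,"ty":0,"tz":0,"roll":0},{"gripper":1,"tx":0,"ty":0,"tz":0,"roll":0}]'
```

```text
time: 6.68
eef_pos: [516.0, -33.0, 52.9]
eef_rot: [-0.0, 0.997, 0.076, 0.0]
contact_force: [-0.0, -0.5, -0.3]
grip_width: 87.2
gripper_force: 0.0
time: 7.92
eef_pos: [515.4, -33.2, 53.5]
eef_rot: [0.0, 0.997, 0.076, -0.0]
contact_force: [0.3, -1.4, 0.9]
grip_width: 19.2
gripper_force: 25.0
```

```bash
python3 -m handwheel '[{"gripper":1,"tx":-0.006,"ty":0,"tz":0,"roll":0},{"gripper":1,"tx":-0.007,"ty":0,"tz":0,"roll":0},{"gripper":1,"tx":-0.007,"ty":0,"tz":0,"roll":0},{"gripper":1,"tx":-0.007,"ty":0,"tz":0,"roll":0},{"gripper":1,"tx":-0.007,"ty":0,"tz":0,"roll":0},{"gripper":1,"tx":-0.007,"ty":0,"tz":0,"roll":0},{"gripper":1,"tx":-0.007,"ty":0,"tz":0,"roll":0},{"gripper":1,"tx":-0.007,"ty":0,"tz":0,"roll":0},{"gripper":1,"tx":-0.007,"ty":0,"tz":0,"roll":0},{"gripper":1,"tx":-0.006,"ty":0,"tz":0,"roll":0},{"gripper":1,"tx":-0.003,"ty":0,"tz":0,"roll":0},{"gripper":1,"tx":0,"ty":0,"tz":0,"roll":0}]'
```

```text
time: 9.43
eef_pos: [446.2, -43.6, 53.6]
eef_rot: [-0.0, 0.997, 0.076, 0.001]
contact_force: [5.6, -1.4, -6.1]
grip_width: 19.7
gripper_force: 25.0
```

```bash
python3 -m handwheel '[{"gripper":1,"tx":0,"ty":0,"tz":0,"roll":0},{"gripper":0.4,"tx":0,"ty":0,"tz":0,"roll":0},{"gripper":0.4,"tx":0,"ty":0,"tz":0,"roll":0},{"gripper":0.4,"tx":0,"ty":0,"tz":0,"roll":0},{"gripper":0.4,"tx":0,"ty":0,"tz":0,"roll":0},{"gripper":0.4,"tx":0,"ty":0,"tz":-0.05,"roll":0},{"gripper":0.4,"tx":0,"ty":0,"tz":-0.06,"roll":0},{"gripper":0.4,"tx":0,"ty":0,"tz":-0.06,"roll":0},{"gripper":0.4,"tx":-0.04,"ty":0.04,"tz":0,"roll":0},{"gripper":0.4,"tx":-0.04,"ty":0.04,"tz":0,"roll":0},{"gripper":0.4,"tx":0,"ty":0.06,"tz":0,"roll":0},{"gripper":0.4,"tx":0,"ty":0.06,"tz":0,"roll":0}]'
cat > m2.py <<'E'
from h import *
import sys
c=snap('top');im=c['img'];cv2.imwrite('pics/%s.png'%sys.argv[1],cv2.resize(im[140:300,180:390],None,fx=3.8,fy=3.7,interpolation=cv2.INTER_CUBIC)[:,:,::-1])
hsv=cv2.cvtColor(im,cv2.COLOR_RGB2HSV)
w=((hsv[:,:,1]<60)&(hsv[:,:,2]>120)).astype(np.uint8)
n,l,s,ce=cv2.connectedComponentsWithStats(w)
for i in range(1,n):
    if 80<s[i,4]<450 and 180<ce[i][0]<480 and s[i,2]<40: print('white',ce[i].round(1),s[i].tolist(),'z54.5',onz(c,*ce[i],54.5)[:2].round(1),'z34.5',onz(c,*ce[i],34.5)[:2].round(1))
E
python3 m2.py crop3; python3 goto.py 550 -111 200 8.7
```

```text
time: 10.92
eef_pos: [396.1, -255.2, 224.3]
eef_rot: [0.0, 0.997, 0.076, 0.001]
contact_force: [1.2, 0.7, 0.9]
grip_width: 52.1
gripper_force: 0.0
white [316.3 121.9] [308, 113, 18, 18, 260] z54.5 [800.7  54.9] z34.5 [807.3  55.3]
white [379. 131.] [366, 120, 27, 23, 384] z54.5 [ 768.8 -147.5] z34.5 [ 774.8 -150.7]
white [252.2 155.7] [241, 145, 19, 18, 127] z54.5 [690.7 260.9] z34.5 [695.3 264.9]
white [367.9 194.3] [358, 185, 21, 20, 316] z54.5 [ 562.9 -106.8] z34.5 [ 565.4 -109.3]
white [259.7 199.4] [251, 189, 17, 20, 201] z54.5 [549.6 235. ] z34.5 [551.8 238.5]
white [342.8 198.3] [333, 189, 20, 20, 314] z54.5 [550.9 -27.3] z34.5 [553.2 -28.3]
white [317.7 202.3] [308, 193, 20, 20, 313] z54.5 [538.9  51.8] z34.5 [540.9  52.2]
white [205.3 222.3] [195, 212, 19, 20, 232] z54.5 [478.8 404.7] z34.5 [479.8 411.2]
white [328.5 224.4] [316, 221, 26, 8, 135] z54.5 [469.1  18.7] z34.5 [469.9  18.5]
white [257.5 236. ] [246, 230, 19, 15, 152] z54.5 [434.9 240.6] z34.5 [435.1 244.3]
white [348.9 351.6] [341, 343, 15, 20, 186] z54.5 [ 86.7 -39. ] z34.5 [ 80.8 -40.3]
roll units 14.96, then shift [-0.125  -0.1737  0.0233] m (rows>=3.4) yaw -81.5 q [-0.24  0.13 -0.35  0.   -1.1   1.95] w 52.4 t 11.0 pos [ 397.2 -260.8  223.7]
```

View pics/crop3.png

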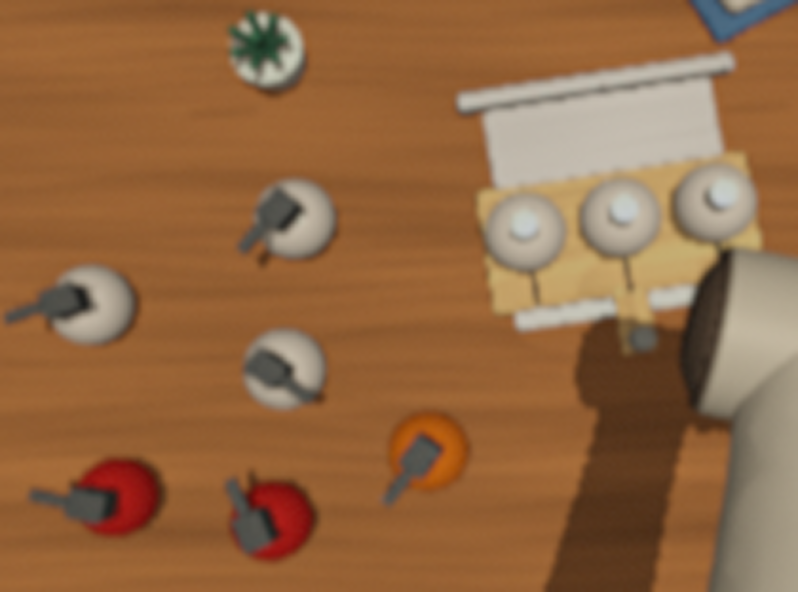

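The caddy is out by about 70 mm, with the balls now at crop (716,203), (619,217) and (525,232), and everything else is unmoved. Empty 1 goes first.

```bash
python3 - <<'E'
from h import *
c=snap('top');cp=lambda u,v:(180+u/3.8,140+v/3.7)
print([onz(c,*cp(*q),118)[:2].round(1) for q in((722,194),(624,210),(525,222))], [proj(c,[x,y,54.5]).round(1) for x,y in((563,-107),(551,-27))])
E
python3 goto.py 561 -107 88
```

```text
[array([ 560.7, -105.7]), array([548.3, -28.4]), array([539.3,  49.4])] [array([367.9, 194.3]), array([342.7, 198.3])]
roll units 0.00, then shift [ 0.1849 -0.1255  0.1348] m (rows>=4.2) yaw -81.7 q [-0.23  0.12 -0.35  0.   -1.1   1.95] w 52.0 t 11.0 pos [ 396.4 -257.9  223.1]
```

```bash
python3 -m handwheel '[{"gripper":0.4,"tx":0.0462,"ty":-0.0314,"tz":0,"roll":0},{"gripper":0.4,"tx":0.0462,"ty":-0.0314,"tz":0,"roll":0},{"gripper":0.4,"tx":0.0462,"ty":-0.0314,"tz":0,"roll":0},{"gripper":0.4,"tx":0.0462,"ty":-0.0314,"tz":0,"roll":0},{"gripper":0.4,"tx":0,"ty":0,"tz":0,"roll":0},{"gripper":0.4,"tx":0,"ty":0,"tz":0.05,"roll":0},{"gripper":0.4,"tx":0,"ty":0,"tz":0.05,"roll":0},{"gripper":0.4,"tx":0,"ty":0,"tz":0.035,"roll":0},{"gripper":0.4,"tx":0,"ty":0,"tz":0,"roll":0}]'; python3 -m handwheel '[{"gripper":1,"tx":0,"ty":0,"tz":0,"roll":0},{"gripper":1,"tx":0,"ty":0,"tz":0,"roll":0},{"gripper":1,"tx":0,"ty":0,"tz":0,"roll":0},{"gripper":1,"tx":0,"ty":0,"tz":0,"roll":0},{"gripper":1,"tx":0,"ty":0,"tz":0,"roll":0},{"gripper":1,"tx":0,"ty":0,"tz":0,"roll":0},{"gripper":1,"tx":0,"ty":0,"tz":0,"roll":0},{"gripper":1,"tx":0,"ty":0,"tz":-0.03,"roll":0},{"gripper":1,"tx":0,"ty":0,"tz":-0.04,"roll":0},{"gripper":1,"tx":0,"ty":0,"tz":-0.05,"roll":0},{"gripper":1,"tx":0,"ty":0,"tz":0,"roll":0}]' 30; python3 goto.py 561 -363 208
```

```text
time: 12.15
eef_pos: [557.0, -101.7, 86.0]
eef_rot: [-0.0, 0.997, 0.076, -0.004]
contact_force: [0.1, 0.1, 0.4]
grip_width: 52.0
gripper_force: 0.0
time: 13.52
eef_pos: [562.1, -100.7, 212.1]
eef_rot: [-0.0, 0.997, 0.076, 0.004]
contact_force: [0.6, -0.1, -2.6]
grip_width: 23.4
gripper_force: 29.2
roll units 0.00, then shift [-0.0409  0.2591  0.0037] m (rows>=4.2) yaw -81.3 q [ 0.11  0.3  -0.15 -0.   -1.12  1.62] w 23.4 t 13.5 pos [ 562.1 -100.7  212.1]
```

```bash
python3 -m handwheel '[{"gripper":1,"tx":-0.0082,"ty":0.0518,"tz":0,"roll":0},{"gripper":1,"tx":-0.0082,"ty":0.0518,"tz":0,"roll":0},{"gripper":1,"tx":-0.0082,"ty":0.0518,"tz":0,"roll":0},{"gripper":1,"tx":-0.0082,"ty":0.0518,"tz":0,"roll":0},{"gripper":1,"tx":-0.0082,"ty":0.0518,"tz":0,"roll":0},{"gripper":1,"tx":0,"ty":0,"tz":0,"roll":0},{"gripper":1,"tx":0,"ty":0,"tz":0,"roll":0},{"gripper":1,"tx":0,"ty":0,"tz":0.03,"roll":0},{"gripper":1,"tx":0,"ty":0,"tz":0.04,"roll":0},{"gripper":1,"tx":0,"ty":0,"tz":0.04,"roll":0},{"gripper":1,"tx":0,"ty":0,"tz":0.022,"roll":0},{"gripper":1,"tx":0,"ty":0,"tz":0,"roll":0}]'; python3 goto.py 561 -363 78
```

```text
time: 15.02
eef_pos: [559.3, -361.8, 76.3]
eef_rot: [-0.0, 0.997, 0.077, -0.0]
contact_force: [-0.2, -1.0, -1.5]
grip_width: 23.2
gripper_force: 29.9
roll units 0.00, then shift [ 0.0015  0.0015 -0.0017] m (rows>=0.0) yaw -81.2 q [-0.33  0.58 -0.06 -0.   -0.93  2.06] w 23.2 t 15.0 pos [ 559.3 -361.8   76.3]
```

```bash
python3 -m handwheel '[{"gripper":0.4,"tx":0,"ty":0,"tz":0,"roll":0},{"gripper":0.4,"tx":0,"ty":0,"tz":0,"roll":0},{"gripper":0.4,"tx":0,"ty":0,"tz":0,"roll":0},{"gripper":0.4,"tx":0,"ty":0,"tz":0,"roll":0},{"gripper":0.4,"tx":0,"ty":0,"tz":-0.05,"roll":0},{"gripper":0.4,"tx":0,"ty":0,"tz":-0.05,"roll":0},{"gripper":0.4,"tx":0,"ty":0,"tz":-0.04,"roll":0},{"gripper":0.4,"tx":0,"ty":0,"tz":0,"roll":0}]'; python3 goto.py 550 -28 87
```

```text
time: 16.02
eef_pos: [560.6, -364.8, 221.5]
eef_rot: [0.002, 0.997, 0.076, 0.004]
contact_force: [-1.2, -0.6, -0.4]
grip_width: 52.6
gripper_force: 0.0
roll units 0.00, then shift [ 0.0396 -0.3352  0.1331] m (rows>=5.8) yaw -81.3 q [-0.34  0.46  0.12  0.   -1.22  2.06] w 52.6 t 16.0 pos [ 560.6 -364.8  221.5]
```

```bash
python3 -m handwheel '[{"gripper":0.4,"tx":0.0066,"ty":-0.0559,"tz":0,"roll":0},{"gripper":0.4,"tx":0.0066,"ty":-0.0559,"tz":0,"roll":0},{"gripper":0.4,"tx":0.0066,"ty":-0.0559,"tz":0,"roll":0},{"gripper":0.4,"tx":0.0066,"ty":-0.0559,"tz":0,"roll":0},{"gripper":0.4,"tx":0.0066,"ty":-0.0559,"tz":0,"roll":0},{"gripper":0.4,"tx":0.0066,"ty":-0.0559,"tz":0,"roll":0},{"gripper":0.4,"tx":0,"ty":0,"tz":0,"roll":0},{"gripper":0.4,"tx":0,"ty":0,"tz":0,"roll":0},{"gripper":0.4,"tx":0,"ty":0,"tz":0.05,"roll":0},{"gripper":0.4,"tx":0,"ty":0,"tz":0.05,"roll":0},{"gripper":0.4,"tx":0,"ty":0,"tz":0.033,"roll":0},{"gripper":0.4,"tx":0,"ty":0,"tz":0,"roll":0}]'; python3 -m handwheel '[{"gripper":1,"tx":0,"ty":0,"tz":0,"roll":0},{"gripper":1,"tx":0,"ty":0,"tz":0,"roll":0},{"gripper":1,"tx":0,"ty":0,"tz":0,"roll":0},{"gripper":1,"tx":0,"ty":0,"tz":0,"roll":0},{"gripper":1,"tx":0,"ty":0,"tz":0,"roll":0},{"gripper":1,"tx":0,"ty":0,"tz":0,"roll":0},{"gripper":1,"tx":0,"ty":0,"tz":0,"roll":0},{"gripper":1,"tx":0,"ty":0,"tz":-0.03,"roll":0},{"gripper":1,"tx":0,"ty":0,"tz":-0.04,"roll":0},{"gripper":1,"tx":0,"ty":0,"tz":-0.05,"roll":0},{"gripper":1,"tx":0,"ty":0,"tz":0,"roll":0}]' 30; python3 goto.py 484 -358 208
```

```text
time: 17.52
eef_pos: [544.9, -28.1, 80.7]
eef_rot: [0.0, 0.997, 0.075, -0.004]
contact_force: [-0.1, -0.2, 0.1]
grip_width: 51.8
gripper_force: 0.0
time: 18.9
eef_pos: [549.4, -25.3, 207.5]
eef_rot: [-0.001, 0.997, 0.076, 0.005]
contact_force: [-0.8, -0.4, -3.6]
grip_width: 23.5
gripper_force: 35.5
roll units 0.00, then shift [-0.1152  0.3189 -0.0019] m (rows>=5.4) yaw -81.3 q [ 0.25  0.26 -0.21 -0.   -1.09  1.47] w 23.5 t 18.9 pos [549.4 -25.3 207.5]
```

```bash
python3 -m handwheel '[{"gripper":1,"tx":-0.0192,"ty":0.0532,"tz":0,"roll":0},{"gripper":1,"tx":-0.0192,"ty":0.0532,"tz":0,"roll":0},{"gripper":1,"tx":-0.0192,"ty":0.0532,"tz":0,"roll":0},{"gripper":1,"tx":-0.0192,"ty":0.0532,"tz":0,"roll":0},{"gripper":1,"tx":-0.0192,"ty":0.0532,"tz":0,"roll":0},{"gripper":1,"tx":-0.0192,"ty":0.0532,"tz":0,"roll":0},{"gripper":1,"tx":0,"ty":0,"tz":0,"roll":0},{"gripper":1,"tx":0,"ty":0,"tz":0,"roll":0},{"gripper":1,"tx":0,"ty":0,"tz":0.04,"roll":0},{"gripper":1,"tx":0,"ty":0,"tz":0.05,"roll":0},{"gripper":1,"tx":0,"ty":0,"tz":0.04,"roll":0},{"gripper":1,"tx":0,"ty":0,"tz":0,"roll":0}]';python3 goto.py 484 -358 76; python3 -m handwheel '[{"gripper":0.4,"tx":0,"ty":0,"tz":0,"roll":0},{"gripper":0.4,"tx":0,"ty":0,"tz":0,"roll":0},{"gripper":0.4,"tx":0,"ty":0,"tz":0,"roll":0},{"gripper":0.4,"tx":0,"ty":0,"tz":0,"roll":0},{"gripper":0.4,"tx":0,"ty":0,"tz":-0.05,"roll":0},{"gripper":0.4,"tx":0,"ty":0,"tz":-0.05,"roll":0},{"gripper":0.4,"tx":0,"ty":0,"tz":-0.04,"roll":0},{"gripper":0.4,"tx":0,"ty":0,"tz":0,"roll":0}]';  python3 goto.py 539 50.5 87
```

```text
time: 20.4
eef_pos: [482.8, -357.8, 73.6]
eef_rot: [0.0, 0.997, 0.078, 0.0]
contact_force: [-0.0, -1.0, -0.5]
grip_width: 23.1
gripper_force: 39.1
roll units 0.00, then shift [ 0.0012  0.0004 -0.0024] m (rows>=0.0) yaw -81.1 q [-0.37  0.49 -0.24  0.   -0.84  2.09] w 23.1 t 20.4 pos [ 482.8 -357.8   73.6]
time: 21.4
eef_pos: [483.4, -360.2, 217.8]
eef_rot: [0.002, 0.997, 0.076, 0.004]
contact_force: [0.0, -0.2, -0.7]
grip_width: 52.0
gripper_force: 0.0
roll units 0.00, then shift [ 0.1163 -0.3982  0.1297] m (rows>=7.0) yaw -81.3 q [-0.37  0.35 -0.06  0.   -1.15  2.09] w 52.0 t 21.4 pos [ 483.4 -360.2  217.8]
```

```bash
python3 -m handwheel '[{"gripper":0.4,"tx":0.0166,"ty":-0.0569,"tz":0,"roll":0},{"gripper":0.4,"tx":0.0166,"ty":-0.0569,"tz":0,"roll":0},{"gripper":0.4,"tx":0.0166,"ty":-0.0569,"tz":0,"roll":0},{"gripper":0.4,"tx":0.0166,"ty":-0.0569,"tz":0,"roll":0},{"gripper":0.4,"tx":0.0166,"ty":-0.0569,"tz":0,"roll":0},{"gripper":0.4,"tx":0.0166,"ty":-0.0569,"tz":0,"roll":0},{"gripper":0.4,"tx":0.0166,"ty":-0.0569,"tz":0,"roll":0},{"gripper":0.4,"tx":0,"ty":0,"tz":0,"roll":0},{"gripper":0.4,"tx":0,"ty":0,"tz":0,"roll":0}]'; python3 m2.py t3; python3 goto.py 539 50.5 87
```

```text
time: 22.52
eef_pos: [535.5, 52.1, 212.6]
eef_rot: [0.0, 0.997, 0.076, -0.001]
contact_force: [-0.2, 0.2, -0.0]
grip_width: 52.1
gripper_force: 0.0
white [316.3 121.9] [308, 113, 18, 18, 262] z54.5 [800.7  54.7] z34.5 [807.3  55.1]
white [378.9 131. ] [366, 120, 27, 23, 384] z54.5 [ 768.7 -147.4] z34.5 [ 774.7 -150.5]
white [252.2 155.8] [241, 145, 19, 18, 128] z54.5 [690.6 260.8] z34.5 [695.3 264.8]
white [447.6 194.7] [438, 185, 21, 21, 323] z54.5 [ 559.6 -359.2] z34.5 [ 562. -366.]
white [447.9 218.1] [438, 208, 21, 21, 332] z54.5 [ 485.3 -356.5] z34.5 [ 486.4 -363.3]
white [363.4 218.7] [351, 215, 26, 9, 134] z54.5 [486.  -91.1] z34.5 [487.1 -93.2]
white [328.4 224.3] [316, 221, 26, 8, 133] z54.5 [469.2  19. ] z34.5 [470.   18.8]
white [355.5 384.7] [343, 372, 24, 28, 228] z54.5 [ -8.  -57.1] z34.5 [-15.5 -58.7]
roll units 0.00, then shift [0.0035 0.0014 0.1258] m (rows>=2.0) yaw -81.3 q [ 0.4   0.25 -0.22 -0.   -1.11  1.32] w 52.4 t 22.6 pos [535.6  51.4 212.8]
```

```bash
python3 -m handwheel '[{"gripper":0.4,"tx":0.0035,"ty":0.0014,"tz":0.05,"roll":0},{"gripper":0.4,"tx":0,"ty":0,"tz":0.05,"roll":0},{"gripper":0.4,"tx":0,"ty":0,"tz":0.025,"roll":0},{"gripper":0.4,"tx":0,"ty":0,"tz":0,"roll":0}]'; python3 -m handwheel '[{"gripper":1,"tx":0,"ty":0,"tz":0,"roll":0},{"gripper":1,"tx":0,"ty":0,"tz":0,"roll":0},{"gripper":1,"tx":0,"ty":0,"tz":0,"roll":0},{"gripper":1,"tx":0,"ty":0,"tz":0,"roll":0},{"gripper":1,"tx":0,"ty":0,"tz":0,"roll":0},{"gripper":1,"tx":0,"ty":0,"tz":0,"roll":0},{"gripper":1,"tx":0,"ty":0,"tz":0,"roll":0},{"gripper":1,"tx":0,"ty":0,"tz":-0.03,"roll":0},{"gripper":1,"tx":0,"ty":0,"tz":-0.04,"roll":0},{"gripper":1,"tx":0,"ty":0,"tz":-0.05,"roll":0},{"gripper":1,"tx":0,"ty":0,"tz":0,"roll":0}]' 30; python3 goto.py 406 -354 208
```

```text
time: 23.08
eef_pos: [538.2, 49.2, 86.5]
eef_rot: [0.001, 0.997, 0.075, -0.003]
contact_force: [0.4, 0.9, -0.1]
grip_width: 52.6
gripper_force: 0.0
time: 24.45
eef_pos: [541.8, 52.1, 212.0]
eef_rot: [-0.001, 0.997, 0.076, 0.004]
contact_force: [-0.5, 0.2, -2.9]
grip_width: 23.4
gripper_force: 30.0
roll units 0.00, then shift [-0.1959  0.3807  0.0018] m (rows>=6.9) yaw -81.3 q [ 0.39  0.25 -0.21  0.   -1.1   1.33] w 23.4 t 24.4 pos [541.8  52.1 212. ]
```

```bash
python3 -m handwheel '[{"gripper":1,"tx":-0.0245,"ty":0.0476,"tz":0,"roll":0},{"gripper":1,"tx":-0.0245,"ty":0.0476,"tz":0,"roll":0},{"gripper":1,"tx":-0.0245,"ty":0.0476,"tz":0,"roll":0},{"gripper":1,"tx":-0.0245,"ty":0.0476,"tz":0,"roll":0},{"gripper":1,"tx":-0.0245,"ty":0.0476,"tz":0,"roll":0},{"gripper":1,"tx":-0.0245,"ty":0.0476,"tz":0,"roll":0},{"gripper":1,"tx":-0.0245,"ty":0.0476,"tz":0,"roll":0},{"gripper":1,"tx":-0.0245,"ty":0.0476,"tz":0,"roll":0},{"gripper":1,"tx":0,"ty":0,"tz":0,"roll":0},{"gripper":1,"tx":0,"ty":0,"tz":0,"roll":0}]';python3 -m handwheel '[{"gripper":1,"tx":0,"ty":0,"tz":0.05,"roll":0},{"gripper":1,"tx":0,"ty":0,"tz":0.05,"roll":0},{"gripper":1,"tx":0,"ty":0,"tz":0.033,"roll":0},{"gripper":1,"tx":0,"ty":0,"tz":0,"roll":0}]'; python3 goto.py 406 -354 77; python3 -m handwheel '[{"gripper":0.4,"tx":0,"ty":0,"tz":0,"roll":0},{"gripper":0.4,"tx":0,"ty":0,"tz":0,"roll":0},{"gripper":0.4,"tx":0,"ty":0,"tz":0,"roll":0},{"gripper":0.4,"tx":0,"ty":0,"tz":0,"roll":0},{"gripper":0.4,"tx":0,"ty":0,"tz":-0.05,"roll":0},{"gripper":0.4,"tx":0,"ty":0,"tz":-0.05,"roll":0},{"gripper":0.4,"tx":0,"ty":0,"tz":-0.04,"roll":0},{"gripper":0.4,"tx":0,"ty":0,"tz":0,"roll":0}]'; python3 m2.py crop4
```

```text
time: 25.7
eef_pos: [402.8, -354.1, 206.7]
eef_rot: [-0.001, 0.997, 0.075, -0.001]
contact_force: [0.3, -0.1, -2.3]
grip_width: 23.2
gripper_force: 30.0
time: 26.2
eef_pos: [404.2, -353.1, 74.5]
eef_rot: [-0.0, 0.997, 0.077, -0.001]
contact_force: [0.1, 0.3, -1.8]
grip_width: 23.2
gripper_force: 50.2
roll units 0.00, then shift [ 0.0017  0.0011 -0.0025] m (rows>=0.1) yaw -81.1 q [-0.42  0.4  -0.4   0.   -0.78  2.14] w 23.2 t 26.2 pos [ 404.2 -353.1   74.5]
time: 27.2
eef_pos: [405.5, -355.9, 219.6]
eef_rot: [0.002, 0.997, 0.076, 0.004]
contact_force: [0.1, 0.6, -1.6]
grip_width: 52.1
gripper_force: 0.0
white [316.3 121.9] [308, 113, 18, 18, 261] z54.5 [800.8  54.8] z34.5 [807.4  55.2]
white [378.9 130.9] [366, 120, 27, 23, 380] z54.5 [ 768.8 -147.4] z34.5 [ 774.9 -150.6]
white [252.3 155.7] [241, 145, 19, 18, 126] z54.5 [690.7 260.7] z34.5 [695.4 264.7]
white [259.7 199.4] [251, 189, 17, 20, 202] z54.5 [549.7 235. ] z34.5 [551.9 238.6]
white [207.9 217.7] [197, 208, 20, 20, 236] z54.5 [493.2 397.1] z34.5 [494.4 403.5]
white [359.4 219.3] [351, 216, 18, 8, 92] z54.5 [484.1 -78.6] z34.5 [485.1 -80.5]
white [328.4 224.4] [316, 221, 26, 8, 132] z54.5 [469.2  18.8] z34.5 [470.   18.6]
white [257.4 235.9] [245, 230, 20, 15, 152] z54.5 [435.1 240.9] z34.5 [435.3 244.5]
white [360.8 367.3] [352, 352, 18, 34, 295] z54.5 [ 41.4 -73.9] z34.5 [ 34.7 -75.8]
white [281.6 390. ] [277, 373, 10, 27, 126] z54.5 [-21.  162.8] z34.5 [-28.8 165.1]
```

View pics/crop4.png

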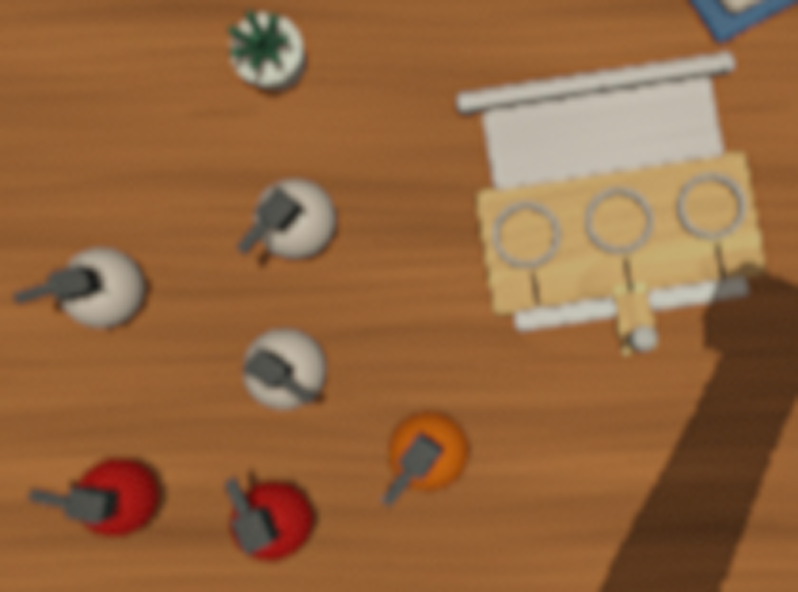

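Bottle B has been knocked a little: its head is now at crop (76,283) and its tip at (18,297). The rings are empty at crop (711,206), (618,221) and (526,235).

```bash
python3 - <<'E'
from h import *
c=snap('top');s=snap('side','side4.png')
cp=lambda u,v:(180+u/3.8,140+v/3.7)
r=[onz(c,*cp(*q),30)[:2] for q in((711,206),(618,221),(526,235))];print('rings',np.round(r,1))
print('handle',onz(c,*cp(643,338),86).round(1))
hsv=cv2.cvtColor(c['img'],cv2.COLOR_RGB2HSV);d=(hsv[:,:,2]<125)&(hsv[:,:,1]<110)
for n,h,t,b in(('A',(281,210),(246,247),(295,219)),('B',(76,283),(18,297),(102,288)),('C',(270,369),(318,397),(286,370))):
    H=onz(c,*cp(*h),116);T=onz(c,*cp(*t),114);e=T-H;print(n,H.round(1)[:2],'ball',onz(c,*cp(*b),34.5).round(1)[:2],'nozzle dir %.1f len %.1f'%(np.degrees(np.arctan2(e[1],e[0])),np.linalg.norm(e[:2])),end=' ')
    u,v=map(int,cp(*h));yy,xx=np.nonzero(d[v-16:v+17,u-16:u+17]);Q=np.array([onz(c,a+u-16,b2+v-16,113)[:2] for a,b2 in zip(xx,yy)]);w,V=np.linalg.eigh(np.cov(Q.T));print('pca axis %.1f'%np.degrees(np.arctan2(V[1,1],V[0,1])),len(Q))
n=np.array(s['img']);cv2.imwrite('pics/side4c.png',cv2.resize(n[110:240,200:360],None,fx=4.5,fy=4.5,interpolation=cv2.INTER_CUBIC)[:,:,::-1])
E
python3 goto.py 551 241 221 -133 d
```

```text
rings [[ 561.4 -107.3]
 [ 549.   -28.1]
 [ 537.4   50.1]]
handle [446.1 -43.8  86. ]
A [550.9 241.4] ball [552.6 245.2] nozzle dir 137.1 len 40.4 pca axis 90.2 164
B [493.3 401. ] ball [494.1 406.8] nozzle dir 103.2 len 47.0 pca axis 86.2 170
C [423.4 248.1] ball [422.5 251. ] nozzle dir -121.1 len 43.4 pca axis 67.4 139
roll units 8.61, then shift [-0.2978 -0.5363 -0.0059] m (rows>=9.8) yaw -81.3 q [-0.42  0.24 -0.22 -0.   -1.11  2.14] w 52.1 t 27.4 pos [ 403.  -354.3  214.5]
```

View pics/side4c.png

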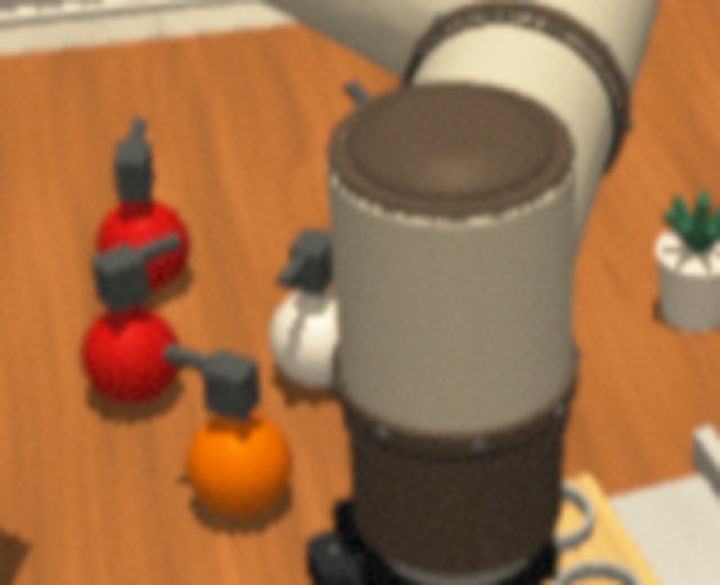

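The side view only shows the arm blocking A, so I'll use the top-view values. The handle point agrees with where the gripper held it to within 1 mm. Bottle A goes first, to ring 1.

```bash
python3 -m handwheel '[{"gripper":0.4,"tx":0,"ty":0,"tz":0,"roll":1},{"gripper":0.4,"tx":0,"ty":0,"tz":0,"roll":1},{"gripper":0.4,"tx":0,"ty":0,"tz":0,"roll":1},{"gripper":0.4,"tx":0,"ty":0,"tz":0,"roll":1},{"gripper":0.4,"tx":0,"ty":0,"tz":0,"roll":1},{"gripper":0.4,"tx":0,"ty":0,"tz":0,"roll":1},{"gripper":0.4,"tx":0,"ty":0,"tz":0,"roll":1},{"gripper":0.4,"tx":0,"ty":0,"tz":0,"roll":1},{"gripper":0.4,"tx":0,"ty":0,"tz":0,"roll":0.6}]' >/dev/null; python3 -m handwheel '[{"gripper":0.4,"tx":-0.0298,"ty":-0.0536,"tz":0,"roll":0},{"gripper":0.4,"tx":-0.0298,"ty":-0.0536,"tz":0,"roll":0},{"gripper":0.4,"tx":-0.0298,"ty":-0.0536,"tz":0,"roll":0},{"gripper":0.4,"tx":-0.0298,"ty":-0.0536,"tz":0,"roll":0},{"gripper":0.4,"tx":-0.0298,"ty":-0.0536,"tz":0,"roll":0},{"gripper":0.4,"tx":-0.0298,"ty":-0.0536,"tz":0,"roll":0},{"gripper":0.4,"tx":-0.0298,"ty":-0.0536,"tz":0,"roll":0},{"gripper":0.4,"tx":-0.0298,"ty":-0.0536,"tz":0,"roll":0},{"gripper":0.4,"tx":-0.0298,"ty":-0.0536,"tz":0,"roll":0},{"gripper":0.4,"tx":-0.0298,"ty":-0.0536,"tz":0,"roll":0},{"gripper":0.4,"tx":0,"ty":0,"tz":0,"roll":0},{"gripper":0.4,"tx":0,"ty":0,"tz":0,"roll":0}]'; python3 goto.py 551.5 242.5 81 -133 d
```

```text
time: 29.98
eef_pos: [549.4, 240.4, 213.6]
eef_rot: [0.002, 0.931, -0.365, -0.001]
contact_force: [0.1, 0.1, -0.3]
grip_width: 52.3
gripper_force: 0.0
roll units 0.02, then shift [ 0.0002 -0.0035  0.1326] m (rows>=2.1) yaw -132.9 q [ 0.68  0.35 -0.07 -0.   -1.16  0.14] w 52.3 t 30.0 pos [549.4 240.4 213.6]
```

```bash
python3 -m handwheel '[{"gripper":0.4,"tx":0,"ty":-0.0035,"tz":0.05,"roll":0},{"gripper":0.4,"tx":0,"ty":0,"tz":0.05,"roll":0},{"gripper":0.4,"tx":0,"ty":0,"tz":0.033,"roll":0},{"gripper":0.4,"tx":0,"ty":0,"tz":0,"roll":0}]'; python3 -m handwheel '[{"gripper":1,"tx":0,"ty":0,"tz":0,"roll":0},{"gripper":1,"tx":0,"ty":0,"tz":0,"roll":0},{"gripper":1,"tx":0,"ty":0,"tz":0,"roll":0},{"gripper":1,"tx":0,"ty":0,"tz":0,"roll":0},{"gripper":1,"tx":0,"ty":0,"tz":0,"roll":0},{"gripper":1,"tx":0,"ty":0,"tz":0,"roll":0},{"gripper":1,"tx":0,"ty":0,"tz":0,"roll":0},{"gripper":1,"tx":0,"ty":0,"tz":0,"roll":0}]' 40;python3 goto.py 551 241 81 -133 d; python3 -m handwheel '[{"gripper":1,"tx":0,"ty":0,"tz":-0.03,"roll":0},{"gripper":1,"tx":0,"ty":0,"tz":-0.05,"roll":0},{"gripper":1,"tx":0,"ty":0,"tz":-0.05,"roll":0},{"gripper":1,"tx":0,"ty":0,"tz":-0.03,"roll":0},{"gripper":1,"tx":0,"ty":0,"tz":0,"roll":0}]' 40; python3 goto.py 561.4 -107.3 241 -81.3 d
```

```text
time: 30.48
eef_pos: [550.6, 240.5, 79.8]
eef_rot: [0.003, 0.93, -0.367, -0.002]
contact_force: [0.6, -0.7, 0.4]
grip_width: 52.2
gripper_force: 0.0
time: 31.48
eef_pos: [553.4, 243.9, 83.7]
eef_rot: [-0.001, 0.931, -0.365, 0.001]
contact_force: [-0.1, 0.6, 5.6]
grip_width: 24.2
gripper_force: 38.5
roll units 0.03, then shift [0.0002 0.0038 0.0027] m (rows>=0.1) yaw -132.8 q [ 0.68  0.48 -0.22  0.   -0.87  0.14] w 24.2 t 31.5 pos [553.4 243.9  83.7]
time: 32.1
eef_pos: [552.8, 243.7, 243.6]
eef_rot: [-0.001, 0.931, -0.366, 0.0]
contact_force: [-0.8, -0.1, -3.6]
grip_width: 23.5
gripper_force: 39.3
roll units -8.60, then shift [-0.0446  0.3483  0.0019] m (rows>=5.6) yaw -132.9 q [ 0.68  0.33 -0.01 -0.   -1.22  0.14] w 23.5 t 32.1 pos [552.8 243.7 243.6]
```

```bash
python3 -m handwheel '[{"gripper":1,"tx":0,"ty":0,"tz":0,"roll":-1},{"gripper":1,"tx":0,"ty":0,"tz":0,"roll":-1},{"gripper":1,"tx":0,"ty":0,"tz":0,"roll":-1},{"gripper":1,"tx":0,"ty":0,"tz":0,"roll":-1},{"gripper":1,"tx":0,"ty":0,"tz":0,"roll":-1},{"gripper":1,"tx":0,"ty":0,"tz":0,"roll":-1},{"gripper":1,"tx":0,"ty":0,"tz":0,"roll":-1},{"gripper":1,"tx":0,"ty":0,"tz":0,"roll":-1},{"gripper":1,"tx":0,"ty":0,"tz":0,"roll":-0.6}]' >/dev/null; python3 -m handwheel '[{"gripper":1,"tx":-0.0074,"ty":0.058,"tz":0,"roll":0},{"gripper":1,"tx":-0.0074,"ty":0.058,"tz":0,"roll":0},{"gripper":1,"tx":-0.0074,"ty":0.058,"tz":0,"roll":0},{"gripper":1,"tx":-0.0074,"ty":0.058,"tz":0,"roll":0},{"gripper":1,"tx":-0.0074,"ty":0.058,"tz":0,"roll":0},{"gripper":1,"tx":-0.0074,"ty":0.058,"tz":0,"roll":0},{"gripper":1,"tx":0,"ty":0,"tz":0,"roll":0},{"gripper":1,"tx":0,"ty":0,"tz":0,"roll":0},{"gripper":1,"tx":0,"ty":0,"tz":0.05,"roll":0},{"gripper":1,"tx":0,"ty":0,"tz":0,"roll":0}]';python3 goto.py 561.4 -107.3 106 -81.3 d
python3 - <<'E'
from h import *
s=snap('side');u,v=proj(s,[561,-107,110]).astype(int);print(u,v);cv2.imwrite('pics/s5.png',cv2.resize(s['img'][v-65:v+65,u-65:u+65],None,fx=4.5,fy=4.5,interpolation=cv2.INTER_CUBIC)[:,:,::-1])
E
```

```text
time: 34.48
eef_pos: [557.5, -105.9, 187.6]
eef_rot: [-0.001, 0.997, 0.077, -0.006]
contact_force: [-0.2, -1.1, -3.2]
grip_width: 24.0
gripper_force: 40.0
roll units 0.01, then shift [0.0047 0.0022 0.0815] m (rows>=1.3) yaw -81.2 q [ 0.1   0.32 -0.18 -0.   -1.08  1.63] w 24.0 t 34.5 pos [ 557.5 -105.9  187.6]
344 238
```

View pics/s5.png

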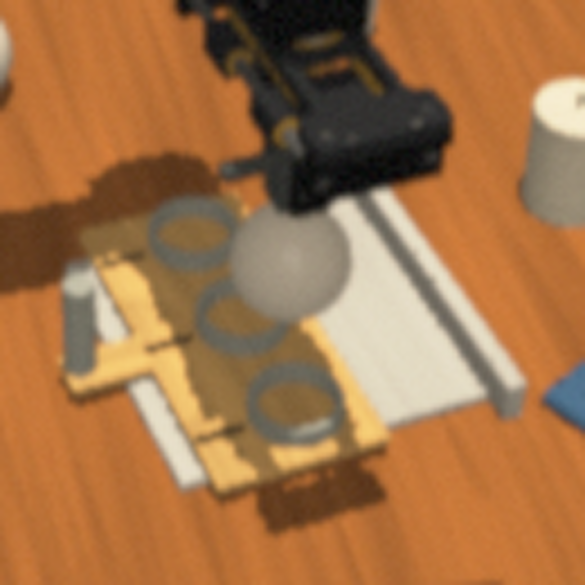

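The bottle hangs upright with its nozzle pointing left towards the robot, and the ball is at crop (292,260). I'll check the ball's offset under the tool, then lower it.

```bash
python3 - <<'E'
from h import *
s=snap('side');print(onz(s,343.9,230.8,187.6-83.5+34.5), tool()[0])
E
python3 -m handwheel '[{"gripper":1,"tx":0.0047,"ty":0.0022,"tz":0.03,"roll":0},{"gripper":1,"tx":0,"ty":0,"tz":0.03,"roll":0},{"gripper":1,"tx":0,"ty":0,"tz":0.015,"roll":0},{"gripper":1,"tx":0,"ty":0,"tz":0,"roll":0},{"gripper":1,"tx":0,"ty":0,"tz":0,"roll":0}]'; python3 goto.py 561.4 -107.3 105 -81.3 d
```

```text
[ 558.45545066 -108.57545443  138.6       ] [ 561.80486702 -106.58399166  192.82017031]
time: 35.2
eef_pos: [567.8, -108.8, 119.3]
eef_rot: [0.0, 0.997, 0.076, 0.002]
contact_force: [0.4, -1.0, -2.7]
grip_width: 23.7
gripper_force: 40.0
roll units 0.01, then shift [-0.0062 -0.0024  0.0143] m (rows>=0.3) yaw -81.2 q [ 0.09  0.4  -0.25  0.   -0.92  1.63] w 23.7 t 35.2 pos [ 567.8 -108.8  119.3]
```

```bash
python3 -m handwheel '[{"gripper":1,"tx":-0.0062,"ty":-0.0024,"tz":0,"roll":0},{"gripper":1,"tx":0,"ty":0,"tz":0.007,"roll":0},{"gripper":1,"tx":0,"ty":0,"tz":0.006,"roll":0},{"gripper":1,"tx":0,"ty":0,"tz":0,"roll":0},{"gripper":1,"tx":0,"ty":0,"tz":0,"roll":0},{"gripper":1,"tx":0,"ty":0,"tz":0,"roll":0}]'; python3 goto.py 561.4 -107.3 104 -81.3 d
```

```text
time: 35.95
eef_pos: [561.5, -107.3, 105.1]
eef_rot: [0.0, 0.997, 0.076, 0.002]
contact_force: [5.5, 0.4, -1.5]
grip_width: 23.7
gripper_force: 40.0
roll units 0.01, then shift [-0.0001 -0.      0.0011] m (rows>=0.0) yaw -81.3 q [ 0.09  0.4  -0.29  0.   -0.88  1.63] w 23.7 t 36.0 pos [ 561.5 -107.3  105.1]
```

```bash
python3 -m handwheel '[{"gripper":1,"tx":0.003,"ty":0,"tz":0,"roll":0},{"gripper":1,"tx":0,"ty":0,"tz":0.002,"roll":0},{"gripper":1,"tx":0,"ty":0,"tz":0,"roll":0},{"gripper":1,"tx":0,"ty":0,"tz":0,"roll":0}]'; python3 -m handwheel '[{"gripper":1,"tx":0.001,"ty":0,"tz":0.002,"roll":0},{"gripper":1,"tx":0,"ty":0,"tz":0,"roll":0},{"gripper":1,"tx":0,"ty":0,"tz":0,"roll":0}]'
```

```text
time: 36.45
eef_pos: [563.3, -107.1, 103.9]
eef_rot: [0.0, 0.997, 0.076, 0.0]
contact_force: [1.1, 0.4, 4.8]
grip_width: 23.7
gripper_force: 40.0
time: 36.83
eef_pos: [564.3, -107.0, 103.1]
eef_rot: [0.001, 0.997, 0.076, 0.0]
contact_force: [-0.2, 1.6, 11.2]
grip_width: 23.8
gripper_force: 40.0
```

```bash
python3 -m handwheel '[{"gripper":1,"tx":0,"ty":0,"tz":-0.0015,"roll":0},{"gripper":1,"tx":0,"ty":0,"tz":0,"roll":0},{"gripper":0.4,"tx":0,"ty":0,"tz":0,"roll":0},{"gripper":0.4,"tx":0,"ty":0,"tz":0,"roll":0},{"gripper":0.4,"tx":0,"ty":0,"tz":0,"roll":0},{"gripper":0.4,"tx":0,"ty":0,"tz":0,"roll":0},{"gripper":0.4,"tx":0,"ty":0,"tz":-0.05,"roll":0},{"gripper":0.4,"tx":0,"ty":0,"tz":-0.06,"roll":0},{"gripper":0.4,"tx":0,"ty":0,"tz":0,"roll":0},{"gripper":0.4,"tx":0,"ty":0,"tz":0,"roll":0}]'; python3 goto.py 423 249.5 213 -31 d
```

```text
time: 38.08
eef_pos: [563.3, -106.7, 211.7]
eef_rot: [-0.0, 0.997, 0.076, -0.0]
contact_force: [-0.0, -1.0, -0.4]
grip_width: 51.9
gripper_force: 0.0
roll units -8.38, then shift [ 0.233  -0.3037 -0.001 ] m (rows>=6.1) yaw -81.3 q [ 0.09  0.31 -0.14 -0.   -1.13  1.63] w 51.9 t 38.1 pos [ 563.3 -106.7  211.7]
```

```bash
python3 -m handwheel '[{"gripper":0.4,"tx":0,"ty":0,"tz":0,"roll":-1},{"gripper":0.4,"tx":0,"ty":0,"tz":0,"roll":-1},{"gripper":0.4,"tx":0,"ty":0,"tz":0,"roll":-1},{"gripper":0.4,"tx":0,"ty":0,"tz":0,"roll":-1},{"gripper":0.4,"tx":0,"ty":0,"tz":0,"roll":-1},{"gripper":0.4,"tx":0,"ty":0,"tz":0,"roll":-1},{"gripper":0.4,"tx":0,"ty":0,"tz":0,"roll":-1},{"gripper":0.4,"tx":0,"ty":0,"tz":0,"roll":-1},{"gripper":0.4,"tx":0,"ty":0,"tz":0,"roll":-0.4}]' >/dev/null; python3 -m handwheel '[{"gripper":0.4,"tx":0.0333,"ty":-0.0434,"tz":0,"roll":0},{"gripper":0.4,"tx":0.0333,"ty":-0.0434,"tz":0,"roll":0},{"gripper":0.4,"tx":0.0333,"ty":-0.0434,"tz":0,"roll":0},{"gripper":0.4,"tx":0.0333,"ty":-0.0434,"tz":0,"roll":0},{"gripper":0.4,"tx":0.0333,"ty":-0.0434,"tz":0,"roll":0},{"gripper":0.4,"tx":0.0333,"ty":-0.0434,"tz":0,"roll":0},{"gripper":0.4,"tx":0.0333,"ty":-0.0434,"tz":0,"roll":0},{"gripper":0.4,"tx":0,"ty":0,"tz":0,"roll":0},{"gripper":0.4,"tx":0,"ty":0,"tz":0,"roll":0},{"gripper":0.4,"tx":0,"ty":0,"tz":0,"roll":0}]'; python3 goto.py 423 249.5 81 -31 d; python3 m2.py crop6
```

```text
time: 40.45
eef_pos: [422.9, 248.0, 211.4]
eef_rot: [0.0, 0.87, 0.493, -0.001]
contact_force: [-0.4, 0.3, 0.4]
grip_width: 52.1
gripper_force: 0.0
roll units 0.00, then shift [ 0.0016 -0.0006  0.1304] m (rows>=2.1) yaw -31.0 q [ 0.86  0.16 -0.33 -0.   -1.08  1.74] w 52.1 t 40.5 pos [422.9 248.  211.4]
white [316.3 121.9] [308, 113, 18, 18, 263] z54.5 [800.7  54.9] z34.5 [807.3  55.3]
white [378.8 131. ] [366, 120, 27, 23, 391] z54.5 [ 768.6 -147.1] z34.5 [ 774.6 -150.2]
white [252.3 155.8] [241, 145, 19, 18, 132] z54.5 [690.4 260.7] z34.5 [695.1 264.7]
white [363.1 194.6] [358, 185, 13, 19, 134] z54.5 [562.  -91.9] z34.5 [564.4 -94. ]
white [447.7 194.7] [438, 185, 21, 21, 329] z54.5 [ 559.6 -359.5] z34.5 [ 561.9 -366.3]
white [209.  212.8] [199, 208, 18, 12, 118] z54.5 [508.5 394.1] z34.5 [510.  400.4]
white [447.8 218.1] [438, 208, 21, 21, 334] z54.5 [ 485.6 -356.2] z34.5 [ 486.6 -363. ]
white [363.4 218.7] [351, 215, 26, 9, 134] z54.5 [486.  -91.1] z34.5 [487.1 -93.2]
white [328.4 224.3] [316, 221, 26, 8, 133] z54.5 [469.2  19. ] z34.5 [470.   18.8]
white [447.7 244.6] [438, 234, 21, 22, 338] z54.5 [ 403.1 -351.9] z34.5 [ 402.8 -358.7]
white [350.4 383.3] [332, 368, 37, 32, 308] z54.5 [ -4.  -41.9] z34.5 [-11.5 -43.2]
```

View pics/crop6.png

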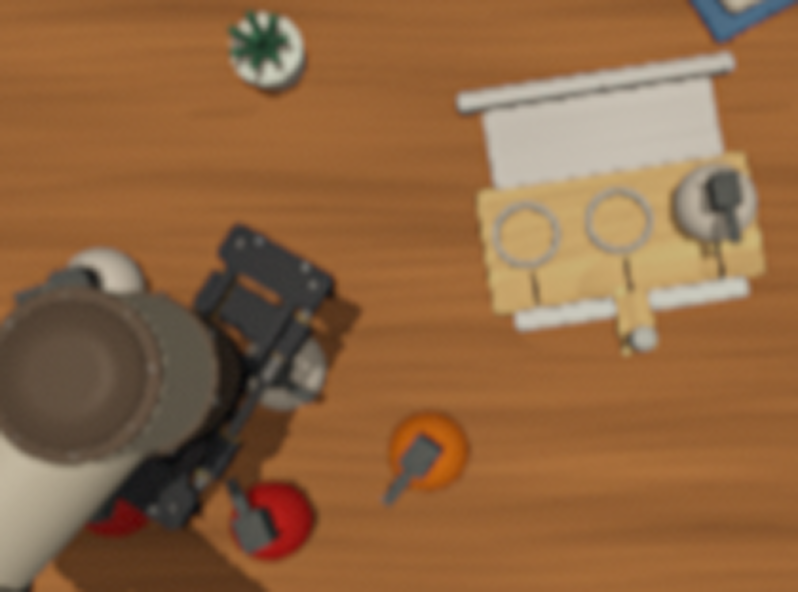

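A is seated in ring 1 with its nozzle along the line (head at crop (724,188), tip at (735,238)), and all three empties are in the crate. Bottle C next.

```bash
python3 -m handwheel '[{"gripper":0.4,"tx":0.0016,"ty":-0.0006,"tz":0.05,"roll":0},{"gripper":0.4,"tx":0,"ty":0,"tz":0.05,"roll":0},{"gripper":0.4,"tx":0,"ty":0,"tz":0.029,"roll":0},{"gripper":0.4,"tx":0,"ty":0,"tz":0,"roll":0}]'; python3 -m handwheel '[{"gripper":1,"tx":0,"ty":0,"tz":0,"roll":0},{"gripper":1,"tx":0,"ty":0,"tz":0,"roll":0},{"gripper":1,"tx":0,"ty":0,"tz":0,"roll":0},{"gripper":1,"tx":0,"ty":0,"tz":0,"roll":0},{"gripper":1,"tx":0,"ty":0,"tz":0,"roll":0},{"gripper":1,"tx":0,"ty":0,"tz":0,"roll":0},{"gripper":1,"tx":0,"ty":0,"tz":0,"roll":0},{"gripper":1,"tx":0,"ty":0,"tz":0,"roll":0}]' 40;python3 goto.py 551 241 81 -31 d; python3 -m handwheel '[{"gripper":1,"tx":0,"ty":0,"tz":-0.03,"roll":0},{"gripper":1,"tx":0,"ty":0,"tz":-0.05,"roll":0},{"gripper":1,"tx":0,"ty":0,"tz":-0.05,"roll":0},{"gripper":1,"tx":0,"ty":0,"tz":-0.03,"roll":0},{"gripper":1,"tx":0,"ty":0,"tz":0,"roll":0},{"gripper":1,"tx":0,"ty":0,"tz":0,"roll":0}]' 40; python3 goto.py 551 -27.5 241 -81.3 d
```

```text
time: 41.0
eef_pos: [422.3, 248.7, 81.1]
eef_rot: [0.001, 0.87, 0.492, -0.003]
contact_force: [-0.1, 0.2, 0.7]
grip_width: 52.1
gripper_force: 0.0
time: 42.0
eef_pos: [423.7, 251.3, 83.9]
eef_rot: [-0.0, 0.87, 0.494, 0.001]
contact_force: [0.6, -0.0, 5.6]
grip_width: 24.0
gripper_force: 38.6
roll units 0.02, then shift [0.0567 0.1144 0.0031] m (rows>=2.0) yaw -30.9 q [ 0.87  0.32 -0.5   0.   -0.75  1.74] w 24.0 t 42.0 pos [423.7 251.3  83.9]
time: 42.75
eef_pos: [421.7, 250.0, 240.6]
eef_rot: [0.0, 0.87, 0.493, -0.002]
contact_force: [-0.3, -0.5, -3.3]
grip_width: 24.0
gripper_force: 38.6
roll units 8.40, then shift [ 8.580e-02  2.939e-01 -2.000e-04] m (rows>=4.9) yaw -30.9 q [ 0.87  0.14 -0.28 -0.   -1.15  1.74] w 24.0 t 42.8 pos [421.7 250.  240.6]
```

```bash
python3 -m handwheel '[{"gripper":1,"tx":0,"ty":0,"tz":0,"roll":1},{"gripper":1,"tx":0,"ty":0,"tz":0,"roll":1},{"gripper":1,"tx":0,"ty":0,"tz":0,"roll":1},{"gripper":1,"tx":0,"ty":0,"tz":0,"roll":1},{"gripper":1,"tx":0,"ty":0,"tz":0,"roll":1},{"gripper":1,"tx":0,"ty":0,"tz":0,"roll":1},{"gripper":1,"tx":0,"ty":0,"tz":0,"roll":1},{"gripper":1,"tx":0,"ty":0,"tz":0,"roll":1},{"gripper":1,"tx":0,"ty":0,"tz":0,"roll":0.4}]' >/dev/null; python3 -m handwheel '[{"gripper":1,"tx":0.0143,"ty":0.049,"tz":0,"roll":0},{"gripper":1,"tx":0.0143,"ty":0.049,"tz":0,"roll":0},{"gripper":1,"tx":0.0143,"ty":0.049,"tz":0,"roll":0},{"gripper":1,"tx":0.0143,"ty":0.049,"tz":0,"roll":0},{"gripper":1,"tx":0.0143,"ty":0.049,"tz":0,"roll":0},{"gripper":1,"tx":0.0143,"ty":0.049,"tz":0,"roll":0},{"gripper":1,"tx":0,"ty":0,"tz":0,"roll":0},{"gripper":1,"tx":0,"ty":0,"tz":0.05,"roll":0},{"gripper":1,"tx":0,"ty":0,"tz":0,"roll":0},{"gripper":1,"tx":0,"ty":0,"tz":0,"roll":0},{"gripper":1,"tx":0,"ty":0,"tz":0,"roll":0},{"gripper":1,"tx":0,"ty":0,"tz":0,"roll":0}]';python3 goto.py 551 -27.5 105 -81.3 d
python3 - <<'E'
from h import *
s=snap('side');p=tool()[0];u,v=proj(s,p-[0,0,49]).astype(int);im=s['img'][v-40:v+40,u-40:u+40];h=cv2.cvtColor(im,cv2.COLOR_RGB2HSV)
m=((h[:,:,1]<50)&(h[:,:,2]>100)).astype(np.uint8);n,l,st,ce=cv2.connectedComponentsWithStats(m)
for i in range(1,n):
    if st[i,4]>150: print(st[i],ce[i]-40)
E
```

```text
time: 45.38
eef_pos: [553.1, -26.3, 194.4]
eef_rot: [-0.0, 0.997, 0.076, 0.001]
contact_force: [0.2, -0.3, -2.3]
grip_width: 23.9
gripper_force: 39.8
roll units 0.01, then shift [-0.0025  0.0008  0.0894] m (rows>=1.4) yaw -81.3 q [ 0.25  0.29 -0.21  0.   -1.07  1.48] w 23.9 t 45.4 pos [553.1 -26.3 194.4]
[ 44  38  36  42 829] [25.37756333 21.23522316]
```

```bash
python3 -m handwheel '[{"gripper":1,"tx":-0.0025,"ty":0.0008,"tz":0.03,"roll":0},{"gripper":1,"tx":0,"ty":0,"tz":0.03,"roll":0},{"gripper":1,"tx":0,"ty":0,"tz":0.02,"roll":0},{"gripper":1,"tx":0,"ty":0,"tz":0.005,"roll":0},{"gripper":1,"tx":0,"ty":0,"tz":0.004,"roll":0},{"gripper":1,"tx":0,"ty":0,"tz":0,"roll":0},{"gripper":1,"tx":0,"ty":0,"tz":0,"roll":0},{"gripper":1,"tx":0,"ty":0,"tz":0,"roll":0}]'; python3 goto.py 551 -27.5 105 -81.3 d
```

```text
time: 46.42
eef_pos: [550.8, -27.8, 105.0]
eef_rot: [0.0, 0.997, 0.076, 0.001]
contact_force: [-0.3, 0.0, 1.1]
grip_width: 23.9
gripper_force: 39.8
roll units 0.01, then shift [ 0.0002 -0.0003  0.    ] m (rows>=0.0) yaw -81.3 q [ 0.24  0.38 -0.33  0.   -0.86  1.48] w 23.9 t 46.4 pos [550.8 -27.8 105. ]
```

```bash
python3 -m handwheel '[{"gripper":1,"tx":0,"ty":0,"tz":0.002,"roll":0},{"gripper":1,"tx":0,"ty":0,"tz":0,"roll":0},{"gripper":1,"tx":0,"ty":0,"tz":0,"roll":0}]'; python3 -m handwheel '[{"gripper":1,"tx":0,"ty":0,"tz":-0.001,"roll":0},{"gripper":1,"tx":0,"ty":0,"tz":0,"roll":0},{"gripper":0.4,"tx":0,"ty":0,"tz":0,"roll":0},{"gripper":0.4,"tx":0,"ty":0,"tz":0,"roll":0},{"gripper":0.4,"tx":0,"ty":0,"tz":0,"roll":0},{"gripper":0.4,"tx":0,"ty":0,"tz":0,"roll":0},{"gripper":0.4,"tx":0,"ty":0,"tz":-0.05,"roll":0},{"gripper":0.4,"tx":0,"ty":0,"tz":-0.06,"roll":0},{"gripper":0.4,"tx":0,"ty":0,"tz":0,"roll":0},{"gripper":0.4,"tx":0,"ty":0,"tz":0,"roll":0}]'; python3 m2.py crop7; python3 goto.py 493.5 403.5 213 -166 d
```

```text
time: 46.8
eef_pos: [552.0, -27.8, 104.6]
eef_rot: [0.0, 0.997, 0.077, 0.003]
contact_force: [-2.4, -0.1, 8.1]
grip_width: 24.0
gripper_force: 39.8
time: 48.05
eef_pos: [549.6, -27.8, 212.8]
eef_rot: [-0.0, 0.997, 0.076, -0.0]
contact_force: [-0.0, 0.2, -0.2]
grip_width: 52.2
gripper_force: 0.0
white [316.3 121.9] [308, 113, 18, 18, 262] z54.5 [800.9  54.8] z34.5 [807.5  55.2]
white [378.9 131. ] [366, 120, 27, 23, 383] z54.5 [ 768.8 -147.5] z34.5 [ 774.9 -150.6]
white [252.3 155.7] [241, 145, 19, 18, 127] z54.5 [690.6 260.5] z34.5 [695.3 264.5]
white [447.6 194.6] [438, 185, 21, 21, 324] z54.5 [ 559.6 -359.3] z34.5 [ 562.  -366.1]
white [207.9 217.7] [197, 208, 20, 20, 236] z54.5 [493.1 397.2] z34.5 [494.4 403.6]
white [447.9 218.1] [438, 208, 21, 21, 331] z54.5 [ 485.5 -356.4] z34.5 [ 486.6 -363.2]
white [363.4 218.4] [351, 214, 26, 10, 146] z54.5 [486.8 -91.2] z34.5 [487.9 -93.3]
white [328.5 224.1] [316, 220, 26, 9, 146] z54.5 [470.   18.6] z34.5 [470.9  18.4]
white [447.9 244.5] [438, 234, 21, 22, 333] z54.5 [ 403.2 -352.3] z34.5 [ 402.9 -359. ]
white [357.5 385.9] [346, 375, 21, 25, 204] z54.5 [-11.5 -62.8] z34.5 [-19.1 -64.5]
roll units 14.12, then shift [-0.4321 -0.0503 -0.0009] m (rows>=7.0) yaw -81.3 q [ 0.24  0.27 -0.19 -0.   -1.11  1.48] w 51.9 t 48.1 pos [549.2 -27.9 211.9]
```

```bash
python3 -m handwheel '[{"gripper":0.4,"tx":0,"ty":0,"tz":0,"roll":1},{"gripper":0.4,"tx":0,"ty":0,"tz":0,"roll":1},{"gripper":0.4,"tx":0,"ty":0,"tz":0,"roll":1},{"gripper":0.4,"tx":0,"ty":0,"tz":0,"roll":1},{"gripper":0.4,"tx":0,"ty":0,"tz":0,"roll":1},{"gripper":0.4,"tx":0,"ty":0,"tz":0,"roll":1},{"gripper":0.4,"tx":0,"ty":0,"tz":0,"roll":1},{"gripper":0.4,"tx":0,"ty":0,"tz":0,"roll":1},{"gripper":0.4,"tx":0,"ty":0,"tz":0,"roll":1},{"gripper":0.4,"tx":0,"ty":0,"tz":0,"roll":1},{"gripper":0.4,"tx":0,"ty":0,"tz":0,"roll":1},{"gripper":0.4,"tx":0,"ty":0,"tz":0,"roll":1}]' >/dev/null; python3 -m handwheel '[{"gripper":0.4,"tx":0,"ty":0,"tz":0,"roll":1},{"gripper":0.4,"tx":0,"ty":0,"tz":0,"roll":1},{"gripper":0.4,"tx":0,"ty":0,"tz":0,"roll":0.1},{"gripper":0.4,"tx":-0.054,"ty":-0.0063,"tz":0,"roll":0},{"gripper":0.4,"tx":-0.054,"ty":-0.0063,"tz":0,"roll":0},{"gripper":0.4,"tx":-0.054,"ty":-0.0063,"tz":0,"roll":0},{"gripper":0.4,"tx":-0.054,"ty":-0.0063,"tz":0,"roll":0},{"gripper":0.4,"tx":-0.054,"ty":-0.0063,"tz":0,"roll":0},{"gripper":0.4,"tx":-0.054,"ty":-0.0063,"tz":0,"roll":0},{"gripper":0.4,"tx":-0.054,"ty":-0.0063,"tz":0,"roll":0},{"gripper":0.4,"tx":-0.054,"ty":-0.0063,"tz":0,"roll":0}]'; python3 -m handwheel '[{"gripper":0.4,"tx":0,"ty":0,"tz":0,"roll":0},{"gripper":0.4,"tx":0,"ty":0,"tz":0,"roll":0},{"gripper":0.4,"tx":0,"ty":0,"tz":0,"roll":0}]'; python3 goto.py 493.5 403.5 81 -166 d;  python3 m2.py crop8 >/dev/null
```

```text
time: 50.98
eef_pos: [492.9, 404.8, 212.0]
eef_rot: [0.001, 0.789, -0.614, 0.0]
contact_force: [0.7, 0.1, 0.3]
grip_width: 52.5
gripper_force: 0.0
time: 51.35
eef_pos: [493.8, 402.0, 212.9]
eef_rot: [0.0, 0.788, -0.615, 0.0]
contact_force: [0.4, -0.8, -0.4]
grip_width: 52.7
gripper_force: 0.0
roll units 0.01, then shift [-1.600e-03 -1.000e-04  1.319e-01] m (rows>=2.1) yaw -165.9 q [ 0.94  0.41  0.02  0.   -1.19 -0.69] w 52.7 t 51.4 pos [493.8 402.  212.9]
```

View pics/crop8.png

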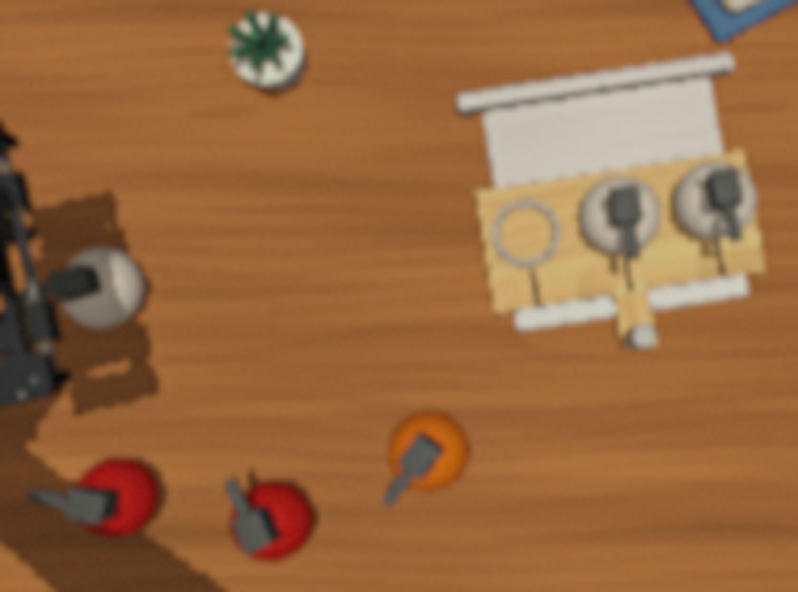

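A is in ring 1 and C is in ring 2, both upright with nozzles along their lines (tips at crop (735,236) and (628,256)). B hasn't moved since the knock, so I'll grasp it now.

```bash
python3 -m handwheel '[{"gripper":0.4,"tx":-0.0016,"ty":0,"tz":0.05,"roll":0},{"gripper":0.4,"tx":0,"ty":0,"tz":0.05,"roll":0},{"gripper":0.4,"tx":0,"ty":0,"tz":0.031,"roll":0},{"gripper":0.4,"tx":0,"ty":0,"tz":0,"roll":0}]'; python3 -m handwheel '[{"gripper":1,"tx":0,"ty":0,"tz":0,"roll":0},{"gripper":1,"tx":0,"ty":0,"tz":0,"roll":0},{"gripper":1,"tx":0,"ty":0,"tz":0,"roll":0},{"gripper":1,"tx":0,"ty":0,"tz":0,"roll":0},{"gripper":1,"tx":0,"ty":0,"tz":0,"roll":0},{"gripper":1,"tx":0,"ty":0,"tz":0,"roll":0},{"gripper":1,"tx":0,"ty":0,"tz":0,"roll":0},{"gripper":1,"tx":0,"ty":0,"tz":0,"roll":0}]' 40;python3 goto.py 551 241 81 -166 d; python3 -m handwheel '[{"gripper":1,"tx":0,"ty":0,"tz":-0.03,"roll":0},{"gripper":1,"tx":0,"ty":0,"tz":-0.05,"roll":0},{"gripper":1,"tx":0,"ty":0,"tz":-0.05,"roll":0},{"gripper":1,"tx":0,"ty":0,"tz":-0.03,"roll":0},{"gripper":1,"tx":0,"ty":0,"tz":0,"roll":0},{"gripper":1,"tx":0,"ty":0,"tz":0,"roll":0}]' 40; python3 goto.py 539.5 51 241 -81.3 d
```

```text
time: 51.9
eef_pos: [492.4, 402.5, 79.7]
eef_rot: [0.003, 0.788, -0.615, -0.0]
contact_force: [0.7, 0.9, 0.6]
grip_width: 52.3
gripper_force: 0.0
time: 52.9
eef_pos: [493.8, 405.5, 83.2]
eef_rot: [-0.001, 0.789, -0.615, 0.0]
contact_force: [0.1, 0.2, 5.5]
grip_width: 23.9
gripper_force: 38.6
roll units 0.02, then shift [ 0.1735 -0.0157  0.0021] m (rows>=2.8) yaw -165.9 q [ 0.94  0.53 -0.13  0.   -0.91 -0.69] w 23.9 t 52.9 pos [493.8 405.5  83.2]
time: 53.65
eef_pos: [492.0, 404.0, 238.9]
eef_rot: [0.003, 0.788, -0.615, -0.001]
contact_force: [0.1, -0.1, -4.0]
grip_width: 23.9
gripper_force: 39.3
roll units -14.10, then shift [-0.0064  0.3561 -0.0011] m (rows>=5.7) yaw -165.9 q [ 0.94  0.4   0.07 -0.   -1.25 -0.69] w 23.9 t 53.6 pos [492.  404.  238.9]
```

```bash
python3 -m handwheel '[{"gripper":1,"tx":0,"ty":0,"tz":0,"roll":-1},{"gripper":1,"tx":0,"ty":0,"tz":0,"roll":-1},{"gripper":1,"tx":0,"ty":0,"tz":0,"roll":-1},{"gripper":1,"tx":0,"ty":0,"tz":0,"roll":-1},{"gripper":1,"tx":0,"ty":0,"tz":0,"roll":-1},{"gripper":1,"tx":0,"ty":0,"tz":0,"roll":-1},{"gripper":1,"tx":0,"ty":0,"tz":0,"roll":-1},{"gripper":1,"tx":0,"ty":0,"tz":0,"roll":-1},{"gripper":1,"tx":0,"ty":0,"tz":0,"roll":-1},{"gripper":1,"tx":0,"ty":0,"tz":0,"roll":-1},{"gripper":1,"tx":0,"ty":0,"tz":0,"roll":-1},{"gripper":1,"tx":0,"ty":0,"tz":0,"roll":-1}]' >/dev/null; python3 -m handwheel '[{"gripper":1,"tx":0,"ty":0,"tz":0,"roll":-1},{"gripper":1,"tx":0,"ty":0,"tz":0,"roll":-1},{"gripper":1,"tx":0,"ty":0,"tz":0,"roll":-0.1},{"gripper":1,"tx":-0.001,"ty":0.0593,"tz":0,"roll":0},{"gripper":1,"tx":-0.001,"ty":0.0593,"tz":0,"roll":0},{"gripper":1,"tx":-0.001,"ty":0.0593,"tz":0,"roll":0},{"gripper":1,"tx":-0.001,"ty":0.0593,"tz":0,"roll":0},{"gripper":1,"tx":-0.001,"ty":0.0593,"tz":0,"roll":0},{"gripper":1,"tx":-0.001,"ty":0.0593,"tz":0,"roll":0},{"gripper":1,"tx":0,"ty":0,"tz":0,"roll":0},{"gripper":1,"tx":0,"ty":0,"tz":0.05,"roll":0}]'; python3 -m handwheel '[{"gripper":1,"tx":0,"ty":0,"tz":0,"roll":0},{"gripper":1,"tx":0,"ty":0,"tz":0,"roll":0},{"gripper":1,"tx":0,"ty":0,"tz":0,"roll":0}]'; python3 goto.py 539.5 51 105 -81.3 d
```

```text
time: 56.52
eef_pos: [544.3, 52.5, 194.6]
eef_rot: [-0.001, 0.997, 0.075, 0.005]
contact_force: [0.8, 1.4, -3.7]
grip_width: 23.4
gripper_force: 40.0
time: 56.9
eef_pos: [542.4, 53.1, 193.9]
eef_rot: [-0.0, 0.997, 0.076, 0.002]
contact_force: [-0.7, 0.5, -1.8]
grip_width: 23.9
gripper_force: 40.0
roll units 0.01, then shift [-0.0035  0.0017  0.0889] m (rows>=1.4) yaw -81.2 q [ 0.4   0.27 -0.24  0.   -1.06  1.33] w 23.9 t 56.9 pos [542.4  53.1 193.9]
```

```bash
python3 -m handwheel '[{"gripper":1,"tx":-0.0035,"ty":0.0017,"tz":0.03,"roll":0},{"gripper":1,"tx":0,"ty":0,"tz":0.03,"roll":0},{"gripper":1,"tx":0,"ty":0,"tz":0.02,"roll":0},{"gripper":1,"tx":0,"ty":0,"tz":0.005,"roll":0},{"gripper":1,"tx":0,"ty":0,"tz":0.004,"roll":0},{"gripper":1,"tx":0,"ty":0,"tz":0,"roll":0},{"gripper":1,"tx":0,"ty":0,"tz":0,"roll":0},{"gripper":1,"tx":0,"ty":0,"tz":0,"roll":0}]'; python3 goto.py 539.5 51 105 -81.3 d
```

```text
time: 57.9
eef_pos: [539.9, 50.8, 104.7]
eef_rot: [-0.0, 0.997, 0.076, 0.002]
contact_force: [3.2, 1.4, 3.5]
grip_width: 23.5
gripper_force: 40.0
roll units 0.01, then shift [-0.0004 -0.0003 -0.0003] m (rows>=0.0) yaw -81.2 q [ 0.39  0.36 -0.36  0.   -0.85  1.33] w 23.5 t 57.9 pos [539.9  50.8 104.7]
```

```bash
python3 -m handwheel '[{"gripper":1,"tx":0.0015,"ty":0,"tz":0.001,"roll":0},{"gripper":1,"tx":0,"ty":0,"tz":0,"roll":0},{"gripper":1,"tx":0,"ty":0,"tz":0,"roll":0}]'; python3 -m handwheel '[{"gripper":1,"tx":0,"ty":0,"tz":-0.0005,"roll":0},{"gripper":1,"tx":0,"ty":0,"tz":0,"roll":0},{"gripper":0.4,"tx":0,"ty":0,"tz":0,"roll":0},{"gripper":0.4,"tx":0,"ty":0,"tz":0,"roll":0},{"gripper":0.4,"tx":0,"ty":0,"tz":0,"roll":0},{"gripper":0.4,"tx":0,"ty":0,"tz":0,"roll":0},{"gripper":0.4,"tx":0,"ty":0,"tz":-0.05,"roll":0},{"gripper":0.4,"tx":0,"ty":0,"tz":-0.06,"roll":0},{"gripper":0.4,"tx":-0.06,"ty":-0.01,"tz":0,"roll":0},{"gripper":0.4,"tx":-0.04,"ty":-0.05,"tz":0,"roll":0},{"gripper":0.4,"tx":0,"ty":-0.06,"tz":0,"roll":0},{"gripper":0.4,"tx":0,"ty":-0.06,"tz":0,"roll":0}]'; python3 - <<'E'
from h import *
c=snap('top');s=snap('side')
a=cv2.resize(c['img'][155:240,290:390],None,fx=5,fy=5,interpolation=cv2.INTER_CUBIC)
u,v=proj(s,[540,-28,70]).astype(int);print(u,v)
b=cv2.resize(s['img'][v-55:v+55,u-55:u+45],None,fx=3.0,fy=3.0,interpolation=cv2.INTER_CUBIC)
o=np.zeros((425,800,3),np.uint8);o[:,:500]=a;o[:330,500:]=b;cv2.imwrite('pics/c9.png',o[:,:,::-1])
hsv=cv2.cvtColor(s['img'],cv2.COLOR_RGB2HSV)
E
python3 goto.py 446 -44 54 -81.3 d
```

```text
time: 58.28
eef_pos: [540.9, 50.9, 104.1]
eef_rot: [-0.0, 0.997, 0.076, 0.002]
contact_force: [1.1, 2.3, 8.8]
grip_width: 23.8
gripper_force: 40.0
time: 59.78
eef_pos: [413.6, 213.2, 213.2]
eef_rot: [-0.0, 0.997, 0.076, 0.001]
contact_force: [0.7, -0.1, 0.0]
grip_width: 52.5
gripper_force: 0.0
328 230
roll units 0.06, then shift [-0.008   0.2623  0.1585] m (rows>=4.9) yaw -80.9 q [ 0.83  0.12 -0.38 -0.   -1.07  0.9 ] w 51.7 t 59.9 pos [414.  216.3 212.8]
```

View pics/c9.png

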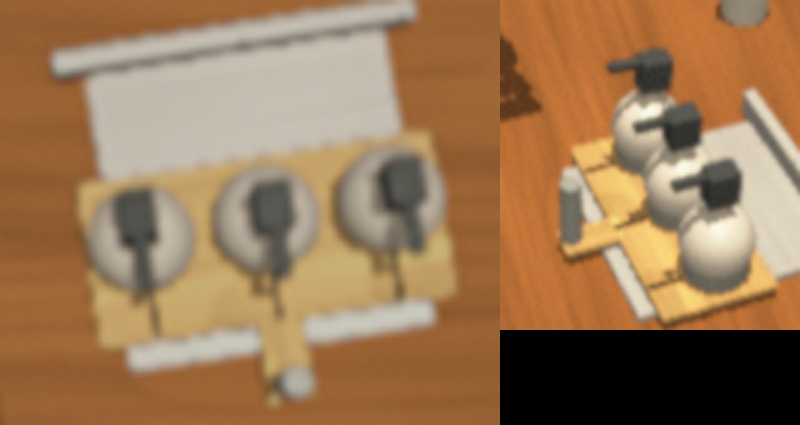

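All three dispensers are seated with nozzles along the lines. Heads in the crop are at (137,213), (272,205) and (403,178), and tips at (144,290), (278,273) and (417,248). I'll check the numbers.

```bash
python3 - <<'E'
from h import *
c=snap('top');g=lambda u,v,z:onz(c,290+u/5,155+v/5,z)[:2]
a=np.radians(8.7);X=np.array([np.cos(a),np.sin(a)]);Y=np.array([-X[1],X[0]])
h=g(297,382,86);print('handle',h.round(1))
for n,hd,tp,y in(('r3',(137,213),(144,290),80),('r2',(272,205),(278,273),0),('r1',(403,178),(417,248),-80)):
    r=h+105*X+y*Y;m=r-44*X;H=g(*hd,136)-r;T=g(*tp,134)-m
    print(n,'ring',r.round(1),'head off x,y',(H@X).round(1),(H@Y).round(1),'tip off',(T@X).round(1),(T@Y).round(1))
E
```

```text
handle [446.  -44.3]
r3 ring [537.7  50.6] head off x,y 6.8 -0.4 tip off 5.6 2.7
r2 ring [549.8 -28.5] head off x,y -1.2 0.6 tip off 2.9 3.7
r1 ring [ 561.9 -107.5] head off x,y 2.2 1.9 tip off 4.4 0.8
```

```bash
python3 - <<'E'
from h import *
s=snap('side');im=s['img'];X=np.array([.9885,.151,0]);Y=np.array([-.151,.9885,0])
hsv=cv2.cvtColor(im,cv2.COLOR_RGB2HSV)
for n,r in(('r3',(537.7,50.6)),('r2',(549.8,-28.5)),('r1',(561.9,-107.5))):
    r=np.array([*r,0.])
    top=proj(s,r+[0,0,118]).astype(int);m=np.zeros(im.shape[:2],np.uint8);sl=np.s_[top[1]-16:top[1]+16,top[0]-9:top[0]+14]
    m[sl]=((hsv[sl][:,:,2]<110)&(hsv[sl][:,:,1]<90))
    M=cv2.moments(cv2.morphologyEx(m,cv2.MORPH_OPEN,np.ones((5,5),np.uint8)),True);ce=np.array([M['m10']/M['m00'],M['m01']/M['m00']])
    # expected outline of the upright head block
    b=np.array([proj(s,r+i*15*X+j*12*Y+[0,0,k]) for i in(-1,1) for j in(-1,1) for k in(100,136)],np.float32)
    hull=cv2.convexHull(b);Mh=cv2.moments(hull);eh=np.array([Mh['m10']/Mh['m00'],Mh['m01']/Mh['m00']])
    jx=proj(s,r+10*X+[0,0,118])-proj(s,r+[0,0,118])
    print(n,'head',ce.round(1),M['m00'],'expected',eh.round(1),Mh['m00'],'px/10mm',jx.round(1),'x off mm %.1f'%((ce-eh)[0]/jx[0]*10))
E
```

```text
r3 head [323.5 198.4] 143.0 expected [320.8 198.9] 199.0163324009627 px/10mm [ 3.4 -0.8] x off mm 7.8
r2 head [331.7 215. ] 181.0 expected [332.3 216.8] 216.10505496477708 px/10mm [ 3.5 -0.9] x off mm -1.6
r1 head [345.9 236.7] 171.0 expected [344.8 236.3] 235.39362251665443 px/10mm [ 3.6 -1. ] x off mm 3.1
```

Both views agree that the ring 3 bottle leans about 5° in +x. I'll correct it with a gentle nudge of its head towards the robot, using closed fingers from behind.

```bash
python3 goto.py 587 58 213 -81.3 d
```

```text
roll units 0.02, then shift [ 0.1477  0.1791 -0.0008] m (rows>=3.7) yaw -81.2 q [ 0.83  0.12 -0.38 -0.   -1.07  0.9 ] w 52.3 t 60.0 pos [413.9 212.7 212.2]
```

```bash
python3 -m handwheel '[{"gripper":1,"tx":0.037,"ty":0.0448,"tz":0,"roll":0},{"gripper":1,"tx":0.037,"ty":0.0448,"tz":0,"roll":0},{"gripper":1,"tx":0.037,"ty":0.0448,"tz":0,"roll":0},{"gripper":1,"tx":0.037,"ty":0.0448,"tz":0,"roll":0},{"gripper":1,"tx":0,"ty":0,"tz":0,"roll":0},{"gripper":1,"tx":0,"ty":0,"tz":0,"roll":0},{"gripper":1,"tx":0,"ty":0,"tz":0,"roll":0},{"gripper":1,"tx":0,"ty":0,"tz":0,"roll":0}]'; python3 goto.py 587 58 114 -81.3 d
```

```text
time: 60.98
eef_pos: [587.4, 58.1, 213.0]
eef_rot: [-0.0, 0.997, 0.077, 0.0]
contact_force: [0.5, -0.8, -0.3]
grip_width: 0.7
gripper_force: 0.0
roll units 0.02, then shift [-0.0004  0.      0.099 ] m (rows>=1.6) yaw -81.2 q [ 0.37  0.33 -0.1  -0.   -1.14  1.35] w 0.7 t 61.0 pos [587.4  58.1 213. ]
```

```bash
python3 -m handwheel '[{"gripper":1,"tx":0,"ty":0,"tz":0.05,"roll":0},{"gripper":1,"tx":0,"ty":0,"tz":0.049,"roll":0},{"gripper":1,"tx":0,"ty":0,"tz":0,"roll":0},{"gripper":1,"tx":-0.008,"ty":0,"tz":0,"roll":0},{"gripper":1,"tx":-0.006,"ty":0,"tz":0,"roll":0},{"gripper":1,"tx":0,"ty":0,"tz":0,"roll":0},{"gripper":1,"tx":0,"ty":0,"tz":0,"roll":0},{"gripper":1,"tx":0,"ty":0,"tz":0,"roll":0}]'; python3 -m handwheel '[{"gripper":1,"tx":-0.003,"ty":0,"tz":0,"roll":0},{"gripper":1,"tx":0,"ty":0,"tz":0,"roll":0},{"gripper":1,"tx":-0.003,"ty":0,"tz":0,"roll":0},{"gripper":1,"tx":0,"ty":0,"tz":0,"roll":0},{"gripper":1,"tx":0,"ty":0,"tz":0,"roll":0}]'; python3 -m handwheel '[{"gripper":1,"tx":-0.002,"ty":0,"tz":0,"roll":0},{"gripper":1,"tx":0,"ty":0,"tz":0,"roll":0},{"gripper":1,"tx":-0.002,"ty":0,"tz":0,"roll":0},{"gripper":1,"tx":0,"ty":0,"tz":0,"roll":0},{"gripper":1,"tx":0,"ty":0,"tz":0,"roll":0}]'
```

```text
time: 61.98
eef_pos: [574.4, 55.3, 113.9]
eef_rot: [-0.0, 0.997, 0.076, 0.0]
contact_force: [-0.2, -0.9, -0.3]
grip_width: 0.5
gripper_force: 0.0
time: 62.6
eef_pos: [568.2, 54.3, 113.5]
eef_rot: [0.0, 0.997, 0.076, -0.0]
contact_force: [0.1, -0.8, 0.7]
grip_width: 0.4
gripper_force: 0.3
time: 63.22
eef_pos: [564.3, 53.7, 113.6]
eef_rot: [-0.0, 0.997, 0.076, 0.0]
contact_force: [-0.1, -0.8, 0.8]
grip_width: 0.6
gripper_force: 0.4
```

```bash
python3 -m handwheel '[{"gripper":0.4,"tx":0.015,"ty":0,"tz":0,"roll":0},{"gripper":0.4,"tx":0,"ty":0,"tz":-0.05,"roll":0},{"gripper":0.4,"tx":0,"ty":0,"tz":-0.05,"roll":0},{"gripper":0.4,"tx":-0.037,"ty":-0.0448,"tz":0,"roll":0},{"gripper":0.4,"tx":-0.037,"ty":-0.0448,"tz":0,"roll":0},{"gripper":0.4,"tx":-0.037,"ty":-0.0448,"tz":0,"roll":0},{"gripper":0.4,"tx":-0.037,"ty":-0.0448,"tz":0,"roll":0},{"gripper":0.4,"tx":0,"ty":0,"tz":0,"roll":0},{"gripper":0.4,"tx":0,"ty":0,"tz":0,"roll":0}]'
python3 - <<'E'
from h import *
c=snap('top');s=snap('side');im=s['img'];X=np.array([.9885,.151,0]);Y=np.array([-.151,.9885,0])
for cam,S in(('top',c),('side',s)):
  hsv=cv2.cvtColor(S['img'],cv2.COLOR_RGB2HSV)
  for n,r in(('r3',(537.7,50.6)),('r2',(549.8,-28.5)),('r1',(561.9,-107.5))):
    r=np.array([*r,0.]);top=proj(S,r+[0,0,118]).astype(int);m=np.zeros(S['img'].shape[:2],np.uint8)
    sl=np.s_[top[1]-16:top[1]+16,top[0]-9:top[0]+14] if cam=='side' else np.s_[top[1]-12:top[1]+12,top[0]-9:top[0]+10]
    m[sl]=((hsv[sl][:,:,2]<110)&(hsv[sl][:,:,1]<90));m=cv2.morphologyEx(m,cv2.MORPH_OPEN,np.ones((5,5),np.uint8))
    M=cv2.moments(m,True);ce=np.array([M['m10']/M['m00'],M['m01']/M['m00']])
    b=np.array([proj(S,r+i*15*X+j*12*Y+[0,0,k]) for i in(-1,1) for j in(-1,1) for k in(100,136)],np.float32)
    Mh=cv2.moments(cv2.convexHull(b));eh=np.array([Mh['m10']/Mh['m00'],Mh['m01']/Mh['m00']])
    jx=proj(S,r+10*X+[0,0,118])-proj(S,r+[0,0,118]);k=0 if cam=='side' else 1
    print(cam,n,(ce-eh).round(1),'x off mm %.1f'%((ce-eh)[k]/jx[k]*10))
a=cv2.resize(c['img'][155:240,290:390],None,fx=5,fy=5,interpolation=cv2.INTER_CUBIC)
b=cv2.resize(im[175:285,273:373],None,fx=3.0,fy=3.0,interpolation=cv2.INTER_CUBIC)
o=np.zeros((425,800,3),np.uint8);o[:,:500]=a;o[:330,500:]=b;cv2.imwrite('pics/c10.png',o[:,:,::-1])
E
python3 goto.py 446 -44 212 -81.3 d
```

```text
time: 64.35
eef_pos: [406.0, 211.1, 213.7]
eef_rot: [0.0, 0.997, 0.076, 0.0]
contact_force: [-0.1, -0.3, -1.1]
grip_width: 52.0
gripper_force: 0.0
top r3 [-1.2 -1.5] x off mm 4.6
top r2 [-0.7  0.6] x off mm -1.7
top r1 [-1.1 -0. ] x off mm 0.1
side r3 [ 2.5 -0.6] x off mm 7.3
side r2 [-0.6 -1.7] x off mm -1.8
side r1 [1.1 0.4] x off mm 3.1
roll units -0.01, then shift [0.0006 0.2573 0.0015] m (rows>=4.1) yaw -81.4 q [ 0.83  0.1  -0.4   0.   -1.07  0.89] w 52.1 t 64.5 pos [406.4 210.3 213.4]
```

View pics/c10.png

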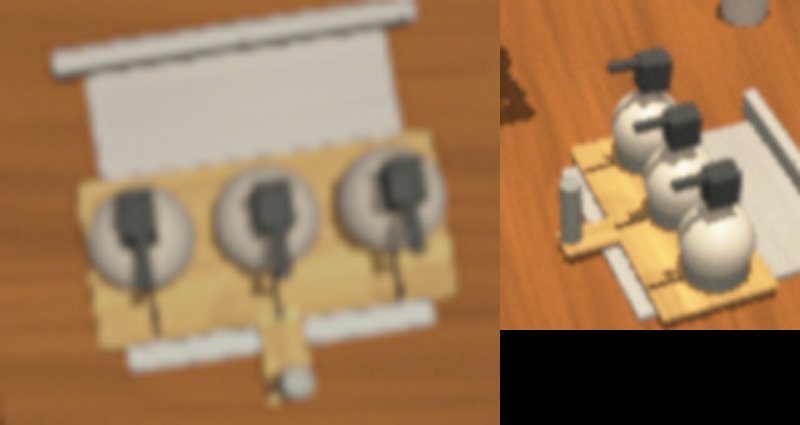

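The nudge made no real contact, so the lean is small. The top view now gives about 4 mm at head height, under 5° and well within limits, so I'll stop correcting it. Next I'll grip the post and slide the caddy home gently.

```bash
python3 -m handwheel '[{"gripper":0.4,"tx":0,"ty":0.0515,"tz":0,"roll":0},{"gripper":0.4,"tx":0,"ty":0.0515,"tz":0,"roll":0},{"gripper":0.4,"tx":0,"ty":0.0515,"tz":0,"roll":0},{"gripper":0.4,"tx":0,"ty":0.0515,"tz":0,"roll":0},{"gripper":0.4,"tx":0,"ty":0.0515,"tz":0,"roll":0},{"gripper":0.4,"tx":0,"ty":0,"tz":0,"roll":0},{"gripper":0.4,"tx":0,"ty":0,"tz":0,"roll":0},{"gripper":0.4,"tx":0,"ty":0,"tz":0,"roll":0}]'; python3 goto.py 446 -44 54 -81.3 d
```

```text
time: 65.45
eef_pos: [444.7, -43.4, 213.5]
eef_rot: [-0.0, 0.997, 0.076, -0.0]
contact_force: [0.2, -0.8, -0.2]
grip_width: 52.4
gripper_force: 0.0
roll units 0.01, then shift [0.0012 0.0008 0.1595] m (rows>=2.6) yaw -81.2 q [ 0.27  0.08 -0.42 -0.   -1.07  1.46] w 52.4 t 65.5 pos [444.7 -43.4 213.5]
```

```bash
python3 -m handwheel '[{"gripper":0.4,"tx":0.0012,"ty":0.0006,"tz":0.05,"roll":0},{"gripper":0.4,"tx":0,"ty":0,"tz":0.05,"roll":0},{"gripper":0.4,"tx":0,"ty":0,"tz":0.04,"roll":0},{"gripper":0.4,"tx":0,"ty":0,"tz":0.02,"roll":0},{"gripper":0.4,"tx":0,"ty":0,"tz":0,"roll":0}]' 15; python3 -m handwheel '[{"gripper":1,"tx":0,"ty":0,"tz":0,"roll":0},{"gripper":1,"tx":0,"ty":0,"tz":0,"roll":0},{"gripper":1,"tx":0,"ty":0,"tz":0,"roll":0},{"gripper":1,"tx":0,"ty":0,"tz":0,"roll":0},{"gripper":1,"tx":0,"ty":0,"tz":0,"roll":0},{"gripper":1,"tx":0,"ty":0,"tz":0,"roll":0},{"gripper":1,"tx":0,"ty":0,"tz":0,"roll":0},{"gripper":1,"tx":0,"ty":0,"tz":0,"roll":0},{"gripper":1,"tx":0,"ty":0,"tz":0,"roll":0}]' 15
```

```text
time: 66.08
eef_pos: [445.0, -43.5, 52.4]
eef_rot: [0.0, 0.997, 0.077, -0.002]
contact_force: [0.6, -0.3, 1.2]
grip_width: 51.9
gripper_force: 0.0
time: 67.2
eef_pos: [446.1, -43.7, 54.0]
eef_rot: [-0.0, 0.997, 0.076, 0.0]
contact_force: [-1.9, 4.3, 3.7]
grip_width: 19.1
gripper_force: 15.0
```

```bash
python3 -m handwheel '[{"gripper":1,"tx":0.001,"ty":0,"tz":0,"roll":0},{"gripper":1,"tx":0.002,"ty":0,"tz":0,"roll":0},{"gripper":1,"tx":0.003,"ty":0,"tz":0,"roll":0},{"gripper":1,"tx":0.003,"ty":0,"tz":0,"roll":0},{"gripper":1,"tx":0.003,"ty":0,"tz":0,"roll":0},{"gripper":1,"tx":0.003,"ty":0,"tz":0,"roll":0},{"gripper":1,"tx":0.003,"ty":0,"tz":0,"roll":0},{"gripper":1,"tx":0.003,"ty":0,"tz":0,"roll":0},{"gripper":1,"tx":0.003,"ty":0,"tz":0,"roll":0},{"gripper":1,"tx":0.003,"ty":0,"tz":0,"roll":0},{"gripper":1,"tx":0.003,"ty":0,"tz":0,"roll":0},{"gripper":1,"tx":0.003,"ty":0,"tz":0,"roll":0}]' 25; python3 -m handwheel '[{"gripper":1,"tx":0.003,"ty":0,"tz":0,"roll":0},{"gripper":1,"tx":0.003,"ty":0,"tz":0,"roll":0},{"gripper":1,"tx":0.003,"ty":0,"tz":0,"roll":0},{"gripper":1,"tx":0.003,"ty":0,"tz":0,"roll":0},{"gripper":1,"tx":0.003,"ty":0,"tz":0,"roll":0},{"gripper":1,"tx":0.003,"ty":0,"tz":0,"roll":0},{"gripper":1,"tx":0.003,"ty":0,"tz":0,"roll":0},{"gripper":1,"tx":0.003,"ty":0,"tz":0,"roll":0},{"gripper":1,"tx":0.003,"ty":0,"tz":0,"roll":0},{"gripper":1,"tx":0.002,"ty":0,"tz":0,"roll":0},{"gripper":1,"tx":0.001,"ty":0,"tz":0,"roll":0},{"gripper":1,"tx":0,"ty":0,"tz":0,"roll":0}]'; python3 goto.py 515.4 -33.2 54 -81.3 d
```

```text
time: 68.7
eef_pos: [478.0, -38.9, 54.0]
eef_rot: [-0.0, 0.997, 0.076, -0.0]
contact_force: [-3.5, 4.1, 5.1]
grip_width: 19.3
gripper_force: 25.0
time: 70.2
eef_pos: [508.0, -34.4, 54.0]
eef_rot: [-0.0, 0.997, 0.076, -0.0]
contact_force: [-2.8, 4.0, 4.8]
grip_width: 19.4
gripper_force: 25.0
roll units 0.00, then shift [ 0.0074 -0.      0.    ] m (rows>=0.1) yaw -81.3 q [ 0.25  0.39 -0.49 -0.   -0.7   1.47] w 19.4 t 70.2 pos [508.  -34.4  54. ]
```

```bash
python3 -m handwheel '[{"gripper":1,"tx":0.001,"ty":0,"tz":0,"roll":0},{"gripper":1,"tx":0.002,"ty":0,"tz":0,"roll":0},{"gripper":1,"tx":0.002,"ty":0,"tz":0,"roll":0},{"gripper":1,"tx":0.001,"ty":0,"tz":0,"roll":0},{"gripper":1,"tx":0.001,"ty":0,"tz":0,"roll":0},{"gripper":1,"tx":0.001,"ty":0,"tz":0,"roll":0},{"gripper":1,"tx":0,"ty":0,"tz":0,"roll":0},{"gripper":1,"tx":0,"ty":0,"tz":0,"roll":0}]'; python3 goto.py 515.4 -33.2 54 -81.3 d
```

```text
time: 71.2
eef_pos: [515.3, -33.3, 54.0]
eef_rot: [-0.0, 0.997, 0.076, -0.001]
contact_force: [-3.7, 3.7, 5.7]
grip_width: 19.0
gripper_force: 25.0
roll units 0.00, then shift [ 0.0001 -0.0001  0.    ] m (rows>=0.0) yaw -81.3 q [ 0.25  0.4  -0.47 -0.   -0.71  1.47] w 19.0 t 71.2 pos [515.3 -33.3  54. ]
```

```bash
python3 -m handwheel '[{"gripper":1,"tx":0.001,"ty":0,"tz":0,"roll":0},{"gripper":1,"tx":0.001,"ty":0,"tz":0,"roll":0},{"gripper":1,"tx":0,"ty":0,"tz":0,"roll":0},{"gripper":1,"tx":0,"ty":0,"tz":0,"roll":0}]'; python3 -m handwheel '[{"gripper":0.4,"tx":0,"ty":0,"tz":0,"roll":0},{"gripper":0.4,"tx":0,"ty":0,"tz":0,"roll":0},{"gripper":0.4,"tx":0,"ty":0,"tz":0,"roll":0},{"gripper":0.4,"tx":0,"ty":0,"tz":0,"roll":0},{"gripper":0.4,"tx":0,"ty":0,"tz":-0.05,"roll":0},{"gripper":0.4,"tx":0,"ty":0,"tz":-0.05,"roll":0},{"gripper":0.4,"tx":-0.02,"ty":0,"tz":-0.05,"roll":0},{"gripper":0.4,"tx":-0.05,"ty":0,"tz":0,"roll":0},{"gripper":0.4,"tx":0,"ty":-0.06,"tz":0,"roll":0},{"gripper":0.4,"tx":0,"ty":-0.06,"tz":0,"roll":0},{"gripper":0.4,"tx":0,"ty":-0.06,"tz":0,"roll":0},{"gripper":0.4,"tx":0,"ty":-0.06,"tz":0,"roll":0}]'; python3 -m handwheel '[{"gripper":0.4,"tx":0,"ty":0,"tz":0,"roll":0},{"gripper":0.4,"tx":0,"ty":0,"tz":0,"roll":0},{"gripper":0.4,"tx":0,"ty":0,"tz":0,"roll":0}]' >/dev/null
python3 - <<'E'
from h import *
c=snap('top');s=snap('side');im=s['img'];cv2.imwrite('pics/side_end.png',im[:,:,::-1])
a=cv2.resize(c['img'][140:240,290:390],None,fx=5,fy=5,interpolation=cv2.INTER_CUBIC)
u,v=proj(s,[610,-18,70]).astype(int);print(u,v)
b=cv2.resize(im[v-55:v+55,u-50:u+50],None,fx=3.0,fy=3.0,interpolation=cv2.INTER_CUBIC)
o=np.zeros((500,800,3),np.uint8);o[:,:500]=a;o[:330,500:]=b;o[360:480,520:780]=cv2.resize(c['img'][165:275,405:490],(260,120));cv2.imwrite('pics/c11.png',o[:,:,::-1])
E
```

```text
time: 71.7
eef_pos: [515.3, -33.3, 54.0]
eef_rot: [0.0, 0.997, 0.076, -0.003]
contact_force: [-8.1, 4.6, 10.4]
grip_width: 19.4
gripper_force: 25.0
time: 73.2
eef_pos: [412.0, 195.2, 203.9]
eef_rot: [-0.0, 0.997, 0.076, 0.0]
contact_force: [1.1, 0.3, -0.3]
grip_width: 52.0
gripper_force: 0.0
352 224
```

View pics/c11.png

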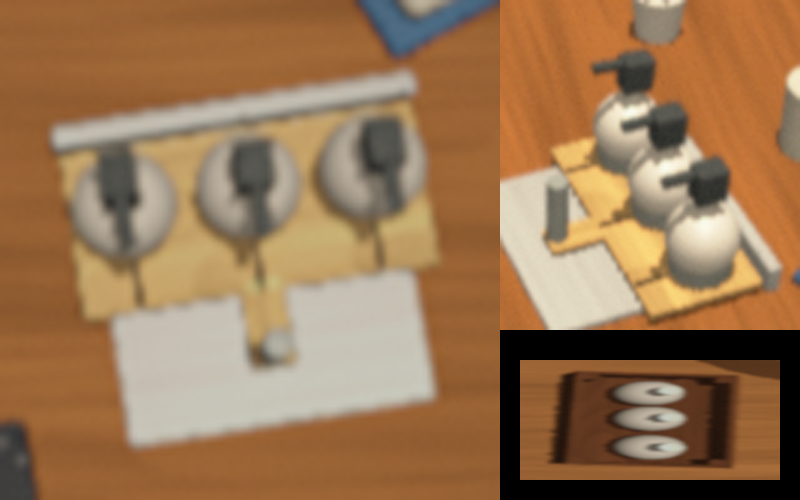

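The caddy is home against its stop and the three empties are in the crate. Heads are at crop (118,172), (252,160) and (384,140), tips at (126,245), (261,228) and (397,208), and the handle at (278,345). One last numeric check before handing in.

```bash
python3 - <<'E'
from h import *
c=snap('top');g=lambda u,v,z:onz(c,290+u/5,140+v/5,z)[:2]
a=np.radians(8.7);X=np.array([np.cos(a),np.sin(a)]);Y=np.array([-X[1],X[0]])
h=np.array([515.4,-33.2]);print('handle seen',g(278,345,86).round(1))
for n,hd,tp,b,y in(('r3',(118,172),(126,245),(124,205),80),('r2',(252,160),(261,228),(248,188),0),('r1',(384,140),(397,208),(373,167),-80)):
    r=h+105*X+y*Y;m=r-44*X;H=g(*hd,136)-r;T=g(*tp,134)-m;B=g(*b,54.5)-r
    print(n,'ball off',(B@X).round(1),(B@Y).round(1),'head off',(H@X).round(1),(H@Y).round(1),'tip off',(T@X).round(1),(T@Y).round(1))
E
```

```text
handle seen [514.3 -33.9]
r3 ball off -0.3 -1.0 head off 6.5 -0.7 tip off 7.0 1.5
r2 ball off -2.1 -0.6 head off 0.9 -0.1 tip off 4.2 1.2
r1 ball off -1.5 -1.4 head off 0.3 0.7 tip off 3.2 -0.1
```

```bash
python3 -c "
from bench import *
print(job_done())"
```

```text
the job is handed in; nothing more can be done
None
```

I handed the job in: caddy fully home, all three empties in the crate, and all three dispensers in rings with nozzles over their lines; the ring 3 bottle leans most, at about 5° (limit 8°), and no verdict was returned.

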